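# Turn four salted eggs over into a clean tray

## Robot

A 6-joint arm with a two-finger parallel gripper is mounted at the origin on the work surface. World frame = base frame: x ahead of the robot, y to its left, z up, the work surface at z = 0. Lengths are in m, angles in degrees, forces in N, time in s.
With the tool pointing down it reaches from about 0.225 to 0.725 m from the base axis. Payload 3.1 kg.
Tool frame: the origin (TCP) lies on the centre line of the jaws, within the pads' length; the fingertips stand 14 mm ahead of it and the grasp point (between the pads) lies 5 mm behind it; x points along the fingers, z is the direction in which the jaws open and shut, and the axes are right-handed (so a half turn about x gives the same grasp; the last joint's range is limited). The gripper opens to 85 mm and grips with 20 to 120 N. Pads are 22 mm wide; open, the fingers measure 114 mm over their backs; the gripper's body (76 mm by 85 mm) begins 54 mm behind the grasp point. The pads swing forward as they close: fully open they stand 13 mm farther back than shut.
Start: joints at [66.073, 2.75, 5.684, 92.934, 0, 82.678], TCP at [0.15, 0.503, 0.245] pointing down, gripper open.
Joint ranges: [-166.93, 166.93], [-56.73, 111.36], [-69.38, 81.34], [-121.58, 131.49], [-85.45, 84.26], [-180, 180]. Speed limits (degrees/s): [159.86, 159.86, 180, 180, 180, 180].

## Interface

Orientations are given as a 3x3 rotation matrix whose columns are the frame's x, y, z axes.
In Python, from workcell import state, viewer, workorder gives the robot as it stands.
- The arm moves only by the tool servo_tool, never from a script. Its argument "increments" is a list of rows, each an object of numbers: "tx", "ty", "tz": the shift along the tool's x, y, z in mm; "roll": the turn about the tool's x in rad. A call has 1 to 10 rows; each row shifts and turns the pose as measured when the row begins, along the tool's axes as they then stand; what a row does not reach is not made up. A row lasts 1/8 s, in which the tool goes at most 62.5 mm and 10.7 degrees, less where a joint would pass 70% of its speed; a pose out of reach is approached as far as the arm can. A call with a gripper value outside its range is refused whole. "fingers" is the finger opening in mm, from 0 to 85.4, set as the call begins (left out, the last holds). The fingers move at their own pace and stop on an object; "grip_force" is the grip in N (left out, the last holds). Time passes only in rows, so rows that do not move let the fingers close. It gives the time, the measured TCP pose, the force and the opening at its end, in the units of the state.
- state(): the state, without advancing time (a new reading comes with each control period).
- viewer.grab_frame(name): name is "scene" or "top" or "wrist"; returns a dict with "pixels" (420x560x3 uint8, blue, green, red), "fx", "fy", "cx", "cy" (pixels), "rvec" (rotation vector, rad) and "tvec" (3), from world to camera coordinates, as OpenCV has them. Camera axes: x right, y down, z forward; pixel columns grow to the right and rows downward; lengths in m; the calibration is good to about 2 mm. The wrist camera is an equidistant fisheye: a pixel r from the principal point sees the ray r / f radians off the axis. A picture is of the moment at which its call begins. There is no depth.
- workorder.sign_off(): hands the job in, once; it reports no verdict.
The state is a dict: "time_s": time; "joint_pos": joint angles; "joint_vel": joint speeds; "tau": joint torques, N m; "ee_pos": TCP position; "ee_rot": TCP orientation; "contact_force": force on the tool from outside, world axes, zero at the start; "wrist_torque": the same for the moment, N m; "opening": finger opening in m.
Only numpy, scipy, OpenCV 4.12 (cv2) and the standard library are available. Lean on these libraries where they do the work, as an engineer would, in place of code of your own. Each camera call takes 0.05 s, during which the arm holds its last target. There are 200 camera calls.

## Task

Move the four salted duck eggs from the full tray on the shelf of the turner into the clean tray that lies hollow side down on the mat: lay the clean tray hollow side down over the eggs, slide the pair along the shelf until it is fully home in the fork, swing the fork half a turn over by its crank, and slide the pair back until it is all on the shelf and clear of the fork. Then lift off the emptied tray, which is now on top, and lay it back-up on the mat, leaving the eggs seated in the clean tray on the shelf. Do not drop an egg or disturb the things standing around.

Things in the scene. Friction and masses are not known exactly. Their poses are not given: they have to be found in the camera images.
- turner: The turner, a fixed bench fixture on a grey base plate 170 x 460 mm: a shelf, then in line with it a fork that can be turned over, then a pedestal. Origin on the table under the middle of the fork; its y axis runs along the slide, from shelf to fork; z up, x across.
- fork (a joint): Angle of the fork about the horizontal axis along the turner's y, 110 mm above the table: 0 = level as at the start, crank on the turner's -x side; pi = level, turned half over, crank on the +x side; the crank travels over the top. Stops at 0 and pi; it stays where it is left (friction about 0.15 N m).
- crank (a point): Grip point on the fork's crank: black round rod, 12 mm thick, along the turner's y, sticking out 82 mm past the fork's cross bar, 95 mm from the fork's axis. On the rod's centre line, at turner y = 185 mm. The rod can turn within a light pinch from above, so the gripper can stay pointing down through the whole arc.
- shelf_mid (a point): Point on the top of the steel shelf, on the slide's centre line, at turner y = -165 mm; a tray centred here is all on the shelf and clear of the fork. Shelf top 74.5 mm above the table, from y = -250 to -80 mm; side rails 150 mm apart inside, their tops 22 mm above the shelf; open at both ends.
- fork_mid (a point): Middle of the fork, on its axis, 110 mm above the table; a pair fully home is centred here. Two C channels, y = -70 to 74 mm, stops at y = 74 mm, 150 mm between side walls; floor lips level with the shelf, roof lips 71 mm above; the lips reach 16 mm in, so a 118 mm wide slot is open above and below. A closed finger pushing the pair's end can pass along the slot.
- draw_gap (a point): Middle of the free space in the fork behind a pair that is home (turner y = 102 mm, axis height): 45 mm long (y = 79 to 124 mm), 118 mm wide; closed fingers can come down here to draw the pair back. Beyond it the fork's cross bar (y 124 to 136 mm, 24 mm high) and the pedestal (y 146 to 180 mm, 40 mm wide, top 128 mm above the table).
- mat: Fixed dark rubber mat, 190 x 190 x 4 mm, on the table; origin at the centre of its underside.
- full_tray_mid (a point): Centre (half-way up) of the full tray, square white plastic, 144 x 144 x 34 mm, 130 g, the same as the clean one. It stands open side up between the shelf's rails, four eggs in it. Flat rim; four square pockets, 48 mm wide, 31 mm deep, centred 44 mm either side of the middle along x and y. Its z axis points out of the open side. Its back is as told for the clean tray.
- clean_tray_mid (a point): Centre (half-way up) of the clean tray, same as the full one, back-up on the mat; z points out of its BACK. The back: four pocket bottoms, between them a cross-shaped hollow 36 mm wide, 29 mm deep. In its middle a grip rib, 12 mm thick (x), 60 long (y), 28 high, its top 2 mm below the back plane: pinch it from above across x, fingers in the hollow's arms along x, clear of the 4 mm edge walls.
- egg0_mid (a point): Duck egg 1 of 4, pale shell, 58 mm long and 44 mm thick, about 70 g; standing on end in a pocket of the full tray, it rises 27 mm above the rim. With the two trays rim to rim (68 mm in all) the egg is shut in with a few mm of play. This point is its centre.
- egg1_mid (a point): Duck egg 2 of 4, pale shell, 58 mm long and 44 mm thick, about 70 g; standing on end in a pocket of the full tray, it rises 27 mm above the rim. With the two trays rim to rim (68 mm in all) the egg is shut in with a few mm of play. This point is its centre.
- egg2_mid (a point): Duck egg 3 of 4, pale shell, 58 mm long and 44 mm thick, about 70 g; standing on end in a pocket of the full tray, it rises 27 mm above the rim. With the two trays rim to rim (68 mm in all) the egg is shut in with a few mm of play. This point is its centre.
- egg3_mid (a point): Duck egg 4 of 4, pale shell, 58 mm long and 44 mm thick, about 70 g; standing on end in a pocket of the full tray, it rises 27 mm above the rim. With the two trays rim to rim (68 mm in all) the egg is shut in with a few mm of play. This point is its centre.
- bowl: Bystander: upturned steel bowl, 150 mm across, 62 mm high. Origin under its centre.
- jar: Bystander: clear jar with a yellow lid, 90 mm across, 110 mm high. Origin under its centre.
- cup: Bystander: white cup, 72 mm across, 90 mm high. Origin under its centre.
- lighter: Bystander: gas lighter wand, green handle and steel tube, 220 mm long, lying. Origin under its middle.
- salt_can: Bystander: metal can, 74 mm across, 100 mm high. Origin under its centre.

How it is judged (in metres and radians):
On the way, in this order (a step that is already met when the one before it is completed fails the run):
1. the clean tray lies back-up on the full tray, rim to rim, and is let go (distance between clean_tray_mid and full_tray_mid below 0.04 m and horizontal distance between clean_tray_mid and full_tray_mid below 0.008 m and z of clean_tray_mid in the frame of full_tray_mid above 0.03 m and angle between clean_tray_mid's own z axis and vertical below 0.08 rad and contact force between the fingers and clean_tray below 0.2 N), for 0.2 s.
2. the pair has been slid fully home in the level fork (distance between clean_tray_mid and full_tray_mid below 0.04 m and y of clean_tray_mid in the frame of turner between -0.012 and 0.012 m and y of full_tray_mid in the frame of turner between -0.012 and 0.012 m and value of joint fork below 0.1 rad), for 0.2 s.
3. the fork is turned half over with the pair in it (distance between clean_tray_mid and full_tray_mid below 0.04 m and y of clean_tray_mid in the frame of turner between -0.012 and 0.012 m and y of full_tray_mid in the frame of turner between -0.012 and 0.012 m and value of joint fork above 3.04 rad and angle between clean_tray_mid's own z axis and vertical above 3 rad), for 0.2 s.
4. the pair is back on the shelf, clear of the fork, the clean tray now below (distance between clean_tray_mid and full_tray_mid below 0.04 m and y of clean_tray_mid in the frame of turner between -0.195 and -0.148 m and x of clean_tray_mid in the frame of turner between -0.008 and 0.008 m and angle between clean_tray_mid's own z axis and vertical above 3.04 rad), for 0.2 s.
At the end, for the whole second after the job is handed in: All four eggs sit in the pockets of the clean tray, which stands level, open side up, on the shelf, 148 to 195 mm from the fork's middle and within 8 mm of the centre line; the emptied tray lies flat and back-up on the mat, within 45 mm of its centre; both at rest (x of egg0_mid in the frame of clean_tray_mid between -0.062 and 0.062 m and y of egg0_mid in the frame of clean_tray_mid between -0.062 and 0.062 m and z of egg0_mid in the frame of clean_tray_mid between -0.022 and 0.006 m and x of egg1_mid in the frame of clean_tray_mid between -0.062 and 0.062 m and y of egg1_mid in the frame of clean_tray_mid between -0.062 and 0.062 m and z of egg1_mid in the frame of clean_tray_mid between -0.022 and 0.006 m and x of egg2_mid in the frame of clean_tray_mid between -0.062 and 0.062 m and y of egg2_mid in the frame of clean_tray_mid between -0.062 and 0.062 m and z of egg2_mid in the frame of clean_tray_mid between -0.022 and 0.006 m and x of egg3_mid in the frame of clean_tray_mid between -0.062 and 0.062 m and y of egg3_mid in the frame of clean_tray_mid between -0.062 and 0.062 m and z of egg3_mid in the frame of clean_tray_mid between -0.022 and 0.006 m and y of clean_tray_mid in the frame of turner between -0.195 and -0.148 m and x of clean_tray_mid in the frame of turner between -0.008 and 0.008 m and z of clean_tray_mid in the frame of turner between 0.084 and 0.099 m and angle between each of clean_tray_mid, full_tray_mid's own z axis and vertical above 3.04 rad and linear speed of each of clean_tray, full_tray below 0.02 m/s and horizontal distance between full_tray_mid and mat below 0.045 m and height (world z) of full_tray_mid between 0.015 and 0.028 m); the robot touches nothing.
It fails at once if an egg is dropped off the turner (height (world z) of any of egg0_mid, egg1_mid, egg2_mid, egg3_mid below 0.045 m).
It fails at once if a bystander is shifted by more than 40 mm (distance of any of bowl, jar, cup, lighter, salt_can from where it was at the start of the episode above 0.04 m).
It also fails if it takes over 72 s, if anything falls off the work surface, if the arm or the gripper's body presses on something with over 40 N, if the wrist force passes 120 N, or if a joint passes its speed limit or range.

## Working session

There is one attempt and no reset: what is moved stays moved. The work goes in short steps, Python scripts to look and compute and a tool call to move; the robot and the scene stay as the last step left them, time stands still between calls to the robot, and variables do not carry over. Pictures are saved under pics/ and viewed, about 8 in all and at most 12, crops included, and the job is handed in when it is done.

Besides the shell and the picture viewer there is one more tool, called after "Emit:" as name([rows], argument=value, ...), one row to a line, values as JSON. servo_tool: Moves the arm, as the interface text tells. Its arguments: {"type":"object","properties":{"increments":{"type":"array"},"fingers":{"type":"number"},"grip_force":{"type":"number"}},"required":["increments"]}

```bash
mkdir -p pics
cat > h.py <<'E'
import numpy as np, cv2
from workcell import state, viewer, workorder
def grab(n,name):
    f=viewer.grab_frame(n); cv2.imwrite(f'pics/{name}.png',f['pixels']); 
    np.savez(f'pics/{name}.npz',**{k:np.array(v) for k,v in f.items() if k!='pixels'}); return f
def load(name): return np.load(f'pics/{name}.npz')
def cam(f):
    R=cv2.Rodrigues(np.array(f['rvec'],float).reshape(3,1))[0]; t=np.array(f['tvec'],float).reshape(3); return R,t
def pt(f,u,v,z,fish=False):
    R,t=cam(f); x=(u-f['cx'])/f['fx']; y=(v-f['cy'])/f['fy']
    if fish:
        r=np.hypot(x,y); s=np.sin(r)/r if r>1e-9 else 1; d=np.array([x*s,y*s,np.cos(r)])
    else: d=np.array([x,y,1.])
    c=-R.T@t; d=R.T@d; return c+d*(z-c[2])/d[2]
def proj(f,p,fish=False):
    R,t=cam(f); q=R@np.array(p,float)+t
    if fish:
        r=np.hypot(q[0],q[1]); th=np.arctan2(r,q[2]); q=np.array([q[0]/r*th,q[1]/r*th,1])
    return q[0]/q[2]*f['fx']+f['cx'],q[1]/q[2]*f['fy']+f['cy']
E
python3 - <<'E'
from h import *
for n in ('top','scene'):
    f=grab(n,n+'0'); R,t=cam(f); print(n,f['fx'],f['cx'],f['cy'],-R.T@t,R.round(2).tolist())
im=cv2.imread('pics/top0.png'); cv2.imwrite('pics/top0b.png',cv2.resize(im,(800,600),interpolation=cv2.INTER_CUBIC))
s=state(); print(s)
E
```

```text
top 461.04060815831764 276.36614905483447 212.92477589587207 [0.37324717 0.00743506 1.23441097] [[-0.02, -1.0, -0.02], [-0.99, 0.02, -0.16], [0.16, 0.02, -0.99]]
scene 404.6379365288785 272.93163945765843 203.0824473045067 [0.68462886 0.84982784 0.73206294] [[-0.99, 0.15, -0.0], [0.09, 0.59, -0.8], [-0.12, -0.79, -0.6]]
{'time_s': 0.1, 'joint_pos': array([6.60740161e+01, 2.79006732e+00, 5.60228800e+00, 9.29342885e+01,
       9.47038915e-04, 8.26756386e+01]), 'joint_vel': array([-0.07333005, -0.02292115,  0.15370638,  0.00913467, -0.01918657,
        0.01189691]), 'tau': array([ 3.02440807e-03, -3.39852583e+01,  3.20935893e+01,  1.58534496e-02,
       -1.73004159e-04, -3.21666043e-06]), 'ee_pos': array([0.14981449, 0.50263304, 0.24423618]), 'ee_rot': array([[-8.79139361e-04, -9.58314353e-01,  2.85714593e-01],
       [-1.94070798e-03,  2.85715800e-01,  9.58312431e-01],
       [-9.99997730e-01,  2.88001589e-04, -2.11099231e-03]]), 'contact_force': array([ 0.99347206, -0.30176441,  0.29245964]), 'wrist_torque': array([-0.01352773, -0.03212008, -0.05770839]), 'opening': 0.08540222903306861}
```

View pics/top0b.png

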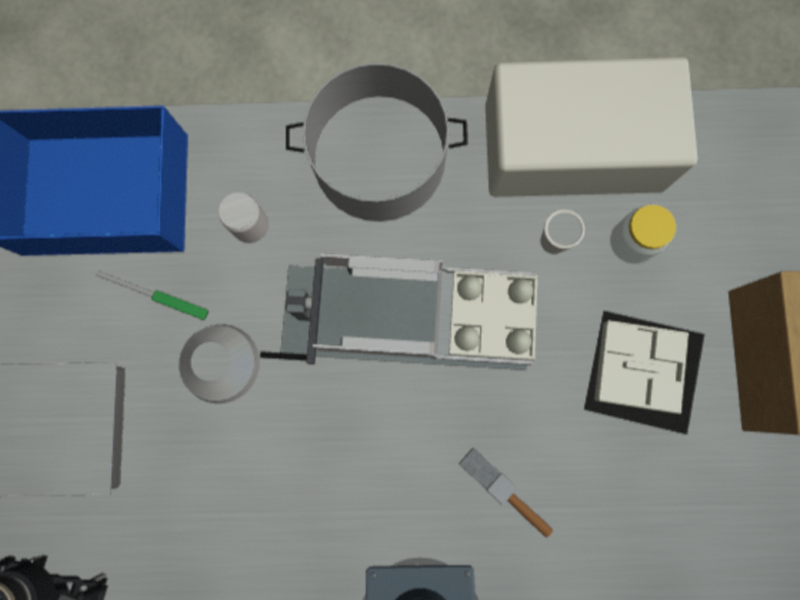

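View pics/scene0.png

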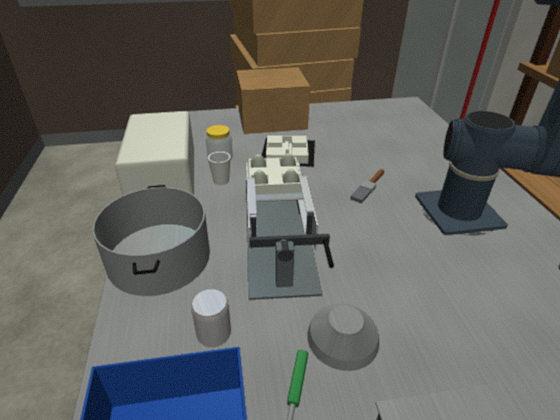

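The top view shows the turner running along image left–right. The full tray with its eggs is at (495,315), the fork at (375,310), the crank rod at (262–315,355), and the clean tray on the mat at (642,368). The bowl is at (220,363), near the rod. Next I'll enlarge the tray areas.

Run:
```python
from h import *
im=cv2.imread('pics/top0.png')
a=cv2.resize(im[170:275,180:385],(800,410),interpolation=cv2.INTER_CUBIC) # x3.902
cv2.imwrite('pics/cA.png',a)
b=cv2.resize(im[210:310,400:500],(600,600),interpolation=cv2.INTER_CUBIC) # x6
cv2.imwrite('pics/cB.png',b)
```

```text
(no output)
```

View pics/cA.png

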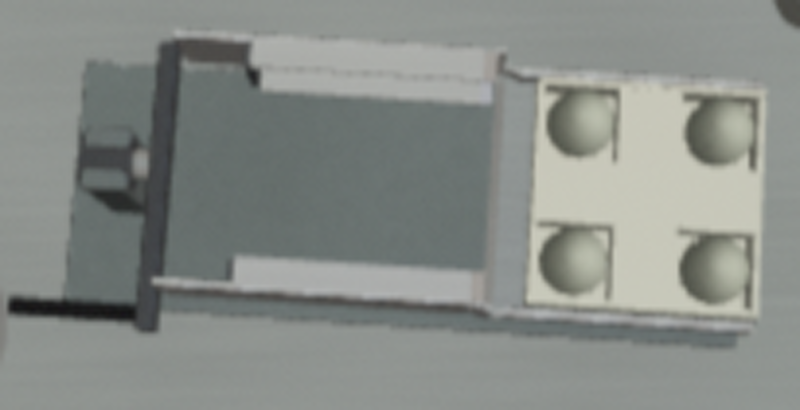

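View pics/cB.png

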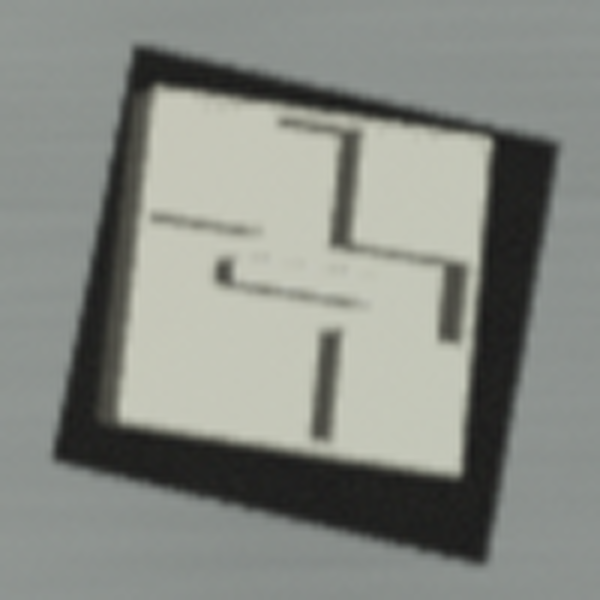

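Run:
```python
from h import *
f=load('top0')
A=lambda u,v,z: pt(f,180+(u+.5)/(800/205)-.5,170+(v+.5)/(410/105)-.5,z)
B=lambda u,v,z: pt(f,400+(u+.5)/6-.5,210+(v+.5)/6-.5,z)
def quad(q,n):
    q=np.array(q); c=q.mean(0); print(n,'c',(c*1e3).round(1),'sides',[round(1e3*np.linalg.norm(q[i]-q[(i+1)%4])) for i in range(4)],
      'dir L->R',[round(float(np.degrees(np.arctan2(*(d)[[1,0]]))),1) for d in (q[1]-q[0],q[2]-q[3])],'T->B',[round(float(np.degrees(np.arctan2(*(d)[[1,0]]))),1) for d in (q[3]-q[0],q[2]-q[1])])
quad([B(u,v,.038) for u,v in [(150,85),(492,137),(463,475),(118,425)]],'clean')
quad([B(u,v,.004) for u,v in [(135,47),(558,145),(487,562),(55,460)]],'mat')
quad([A(u,v,.1085) for u,v in [(540,78),(766,90),(757,318),(527,303)]],'full')
p,q=A(10,303,.11),A(137,312,.11);print('rod',p*1e3,q*1e3,np.degrees(np.arctan2(*(p-q)[[1,0]])))
print('rib',B(225,262,.036)*1e3,B(375,287,.036)*1e3)
for e in [(578,122),(718,130),(573,260),(713,268)]: print('egg',A(*e,.125)*1e3)
print('bar', A(170,40,.11)*1e3,A(147,330,.11)*1e3, 'pedtop',[A(*e,.128)*1e3 for e in [(88,130),(130,130),(85,178),(130,180)]])
print('shelf near edge', A(537,80,.0965)*1e3, 'base',A(85,62,.005)*1e3,A(65,300,.005)*1e3,A(737,345,.005)*1e3)
print('bowl',pt(f,220*.7,363*.7,.06)*1e3)
```

```text
clean c [ 440.5 -412.3   38. ] sides [147, 145, 145, 147] dir L->R [-100.2, -99.4] T->B [170.8, 170.2]
mat c [ 432.7 -424.7    4. ] sides [189, 186, 189, 187] dir L->R [-104.7, -104.5] T->B [165.4, 165.4]
full c [ 530.6 -138.7  108.5] sides [143, 145, 143, 144] dir L->R [-94.5, -95.0] T->B [174.8, 174.8]
rod [471.83782054 263.60253526 110.        ] [464.46493277 183.49804887 110.        ] 84.74126222322286
rib [ 448.56899575 -379.35479026   36.        ] [ 436.54422972 -442.24419724   36.        ]
egg [576.07630195 -95.37285287 125.        ]
egg [ 568.91768046 -182.27310672  125.        ]
egg [489.56677529 -89.09149546 125.        ]
egg [ 482.71457048 -174.97386557  125.        ]
bar [638.54672405 162.48244575 110.        ] [453.0674391  177.20211285 110.        ] pedtop [array([577.79562465, 211.67799105, 128.        ]), array([577.16347895, 185.23932768, 128.        ]), array([547.38107586, 213.38744194, 128.        ]), array([545.4624694, 185.176511 , 128.       ])]
shelf near edge [609.39099216 -72.69011235  96.5       ] base [649.02917206 236.76999377   5.        ] [482.28759821 249.57649761   5.        ] [ 441.85513686 -208.36515039    5.        ]
bowl [460.1671863  347.30228866  60.        ]
```

Emit:
servo_tool([
  {"roll": 0.182},
  {"roll": 0.182},
  {"roll": 0.182},
  {"roll": 0.182},
  {"roll": 0.182},
  {"roll": 0.182},
  {"roll": 0.182},
  {"roll": 0.182},
], fingers=50)

```text
invalid input
```

```bash
cat >> h.py <<'E'
yaw=np.radians(-5.0); O=np.array([.5475,.0382]); EX=np.array([np.cos(yaw),np.sin(yaw)]); EY=np.array([-EX[1],EX[0]])
def T(x,y,z): return np.r_[O+EX*x+EY*y,z]   # turner -> world (m)
def inT(p): d=np.array(p)[:2]-O; return np.array([d@EX,d@EY,p[2]])
def go(p,ang=None):
    s=state(); R=s['ee_rot']; d=R.T@(np.array(p)-s['ee_pos'])*1e3
    a=np.degrees(np.arctan2(R[1,2],R[0,2])); r=0 if ang is None else np.radians((a-ang+180)%360-180)
    print('tool t',d.round(1),'roll',round(float(r),3),'| pos',s['ee_pos'].round(4),'ang',round(float(a),2),'Rx',R[:,0].round(3),'F',s['contact_force'].round(1),'op',round(s['opening'],4),'t',round(s['time_s'],2),'j',s['joint_pos'].round(0))
E
python3 -c "
from h import *
go([.4405,-.4123,.15],-9.8)"
```

```text
tool t [  95.8 -540.  -793.5] roll 1.452 | pos [0.1498 0.5026 0.2442] ang 73.4 Rx [-0.001 -0.002 -1.   ] F [ 1.  -0.3  0.3] op 0.0854 t 0.1 j [66.  3.  6. 93.  0. 83.]
```

Emit:
servo_tool([
  {"tx": 0, "ty": 0, "tz": 0, "roll": 0.18},
  {"tx": 0, "ty": 0, "tz": 0, "roll": 0.18},
  {"tx": 0, "ty": 0, "tz": 0, "roll": 0.18},
  {"tx": 0, "ty": 0, "tz": 0, "roll": 0.18},
  {"tx": 0, "ty": 0, "tz": 0, "roll": 0.18},
  {"tx": 0, "ty": 0, "tz": 0, "roll": 0.18},
  {"tx": 0, "ty": 0, "tz": 0, "roll": 0.18},
  {"tx": 0, "ty": 0, "tz": 0, "roll": 0.18},
], fingers=50)

```text
time_s: 1.1
ee_pos: [0.1486, 0.4999, 0.2382]
ee_rot: [[-0.006, 0.205, 0.979], [-0.013, 0.979, -0.205], [-1.0, -0.014, -0.003]]
contact_force: [-0.2, -0.3, 0.0]
opening: 0.0503
```

```bash
python3 -c "
from h import *
go([.4405,-.4123,.15],-9.8)"
```

```text
tool t [  98.2 -831.6  473.2] roll -0.036 | pos [0.1486 0.4999 0.2382] ang -11.85 Rx [-0.006 -0.013 -1.   ] F [-0.2 -0.3  0. ] op 0.0503 t 1.1 j [ 66.   3.   5.  93.  -0. 168.]
```

Emit:
servo_tool([
  {"tx": 0, "ty": -50, "tz": 30, "roll": -0.01},
  {"tx": 0, "ty": -50, "tz": 30, "roll": 0},
  {"tx": 0, "ty": -50, "tz": 30, "roll": 0},
  {"tx": 0, "ty": -50, "tz": 30, "roll": 0},
  {"tx": 0, "ty": -50, "tz": 30, "roll": 0},
  {"tx": 0, "ty": -50, "tz": 30, "roll": 0},
  {"tx": 0, "ty": -50, "tz": 30, "roll": 0},
  {"tx": 0, "ty": -50, "tz": 30, "roll": 0},
  {"tx": 0, "ty": -50, "tz": 30, "roll": 0},
  {"tx": 0, "ty": -50, "tz": 30, "roll": 0},
])

```text
time_s: 2.35
ee_pos: [0.3487, -0.0626, 0.2399]
ee_rot: [[-0.005, 0.187, 0.982], [-0.019, 0.982, -0.187], [-1.0, -0.019, -0.001]]
contact_force: [1.0, 0.8, 0.3]
opening: 0.0499
```

```bash
python3 -c "
from h import *
go([.4405,-.4123,.15],-9.8)"
```

```text
tool t [  96.1 -324.6  155.5] roll -0.017 | pos [ 0.3487 -0.0626  0.2399] ang -10.75 Rx [-0.005 -0.019 -1.   ] F [1.  0.8 0.3] op 0.0499 t 2.35 j [-20. -23. -17.  96.  -1.  81.]
```

Emit:
servo_tool([
  {"tx": 10, "ty": -46, "tz": 22, "roll": 0},
  {"tx": 10, "ty": -46, "tz": 22, "roll": 0},
  {"tx": 10, "ty": -46, "tz": 22, "roll": 0},
  {"tx": 10, "ty": -46, "tz": 22, "roll": 0},
  {"tx": 10, "ty": -46, "tz": 22, "roll": 0},
  {"tx": 10, "ty": -46, "tz": 22, "roll": 0},
  {"tx": 10, "ty": -46, "tz": 22, "roll": -0.01},
  {"tx": 0, "ty": 0, "tz": 0, "roll": 0},
])

```text
time_s: 3.35
ee_pos: [0.438, -0.4236, 0.1662]
ee_rot: [[-0.009, 0.184, 0.983], [-0.011, 0.983, -0.184], [-1.0, -0.012, -0.007]]
contact_force: [-0.3, 0.7, 0.8]
opening: 0.0503
```

```bash
python3 -c "
from h import *
go([.4405,-.4123,.15],-9.8)
f=grab('wrist','w1'); cv2.imwrite('pics/w1b.png',cv2.resize(f['pixels'],(800,600),interpolation=cv2.INTER_CUBIC))"
```

```text
tool t [16.1 11.8  0.5] roll -0.014 | pos [ 0.438  -0.4236  0.1662] ang -10.63 Rx [-0.009 -0.011 -1.   ] F [-0.3  0.7  0.8] op 0.0503 t 3.35 j [-50.  15.  10.  85.  -1.  51.]
```

View pics/w1b.png

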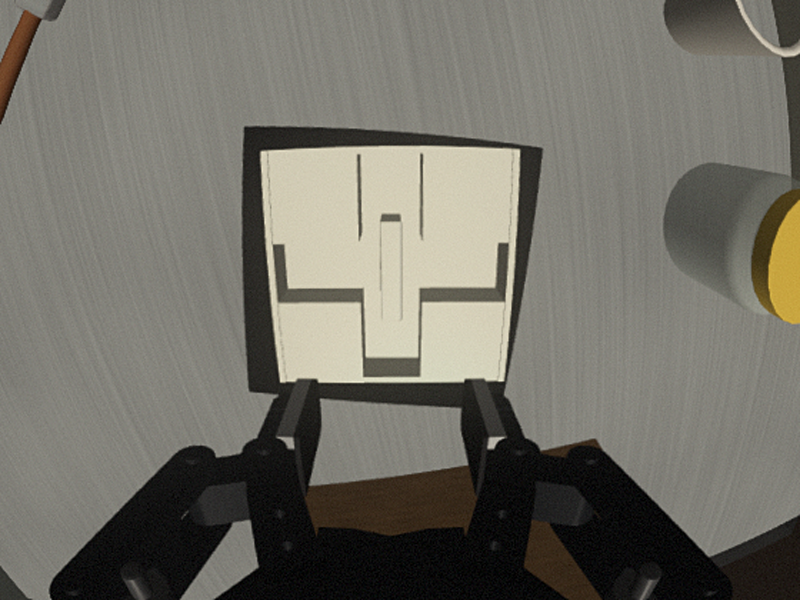

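Run:
```python
from h import *
f=load('w1')
W=lambda u,v,z: pt(f,(u+.5)*.7-.5,(v+.5)*.7-.5,z,True)
q=np.array([W(*p,.038) for p in [(260,150),(519,150),(506,383),(281,383)]])
print((q*1e3).round(1),q.mean(0)); d=q[1]-q[0]; e=q[2]-q[3]; g=q[0]-q[3];h=q[1]-q[2]
print([np.degrees(np.arctan2(k[1],k[0])) for k in (d,e,g,h)],[np.linalg.norm(k) for k in (d,e,g,h)])
a,b=W(391,221,.036),W(391,320,.036); print('rib',a,b,(a+b)/2,np.linalg.norm(a-b))
go([*((q.mean(0))[:2]),.05],-9.8)
```

```text
[[ 381.1 -326.6   38. ]
 [ 521.6 -353.    38. ]
 [ 498.4 -495.5   38. ]
 [ 356.2 -469.3   38. ]] [ 0.4393249 -0.4111079  0.038    ]
[np.float64(-10.621931760148339), np.float64(-10.422442792348795), np.float64(80.10834126006615), np.float64(80.74731363817021)] [np.float64(0.14303172520355004), np.float64(0.14463651703167335), np.float64(0.14486183897119434), np.float64(0.1443877153875883)]
rib [ 0.44460658 -0.38119448  0.036     ] [ 0.43368464 -0.43966642  0.036     ] [ 0.43914561 -0.41043045  0.036     ] 0.059483254556351894
tool t [117.5  12.5   0. ] roll -0.013 | pos [ 0.438  -0.4221  0.1676] ang -10.56 Rx [-0.008 -0.011 -1.   ] F [ 0.3 -0.4 -0.2] op 0.05 t 3.4 j [-50.  15.  10.  85.  -1.  51.]
```

Emit:
servo_tool([
  {"tx": 20, "ty": 6, "tz": 0, "roll": 0},
  {"tx": 20, "ty": 6, "tz": 0, "roll": 0},
  {"tx": 20, "ty": 0, "tz": 0, "roll": 0},
  {"tx": 20, "ty": 0, "tz": 0, "roll": 0},
  {"tx": 20, "ty": 0, "tz": 0, "roll": 0},
  {"tx": 0, "ty": 0, "tz": 0, "roll": 0},
])

```text
time_s: 4.15
ee_pos: [0.4398, -0.4036, 0.07]
ee_rot: [[-0.005, 0.178, 0.984], [-0.011, 0.984, -0.178], [-1.0, -0.012, -0.003]]
contact_force: [0.5, 0.6, 0.2]
opening: 0.0503
```

```bash
python3 -c "
from h import *
go([.4392,-.411,.028],-10.5)"
```

```text
tool t [42.  -6.9  0.9] roll 0.005 | pos [ 0.4398 -0.4036  0.07  ] ang -10.24 Rx [-0.005 -0.011 -1.   ] F [0.5 0.6 0.2] op 0.0503 t 4.15 j [-49.  15.  -1.  74.  -1.  52.]
```

Emit:
servo_tool([
  {"tx": 0, "ty": -7, "tz": 1, "roll": 0},
  {"tx": 0, "ty": 0, "tz": 0, "roll": 0},
  {"tx": 18, "ty": 0, "tz": 0, "roll": 0},
  {"tx": 18, "ty": 0, "tz": 0, "roll": 0},
])

```text
time_s: 4.65
ee_pos: [0.4422, -0.4137, 0.0387]
ee_rot: [[0.002, 0.177, 0.984], [-0.019, 0.984, -0.177], [-1.0, -0.018, 0.005]]
contact_force: [-0.5, 0.6, 0.2]
opening: 0.0501
```

```bash
python3 -c "
from h import *
go([.4392,-.411,.028],-10.5)"
```

```text
tool t [10.6  2.3 -3.4] roll 0.006 | pos [ 0.4422 -0.4137  0.0387] ang -10.18 Rx [ 0.002 -0.019 -1.   ] F [-0.5  0.6  0.2] op 0.0501 t 4.65 j [-49.  17.  -2.  70.  -1.  51.]
```

Emit:
servo_tool([
  {"tx": 9, "ty": 2, "tz": -3, "roll": 0},
  {"tx": 0, "ty": 0, "tz": 0, "roll": 0},
])

```text
time_s: 4.9
ee_pos: [0.4375, -0.4092, 0.0251]
ee_rot: [[-0.003, 0.177, 0.984], [-0.014, 0.984, -0.177], [-1.0, -0.014, -0.0]]
contact_force: [0.1, -0.4, 0.5]
opening: 0.0503
```

```bash
python3 -c "
from h import *
go([.4392,-.411,.028],-10.5)"
```

```text
tool t [-2.9 -1.5  2. ] roll 0.005 | pos [ 0.4375 -0.4092  0.0251] ang -10.19 Rx [-0.003 -0.014 -1.   ] F [ 0.1 -0.4  0.5] op 0.0503 t 4.9 j [-49.  17.  -4.  69.  -1.  51.]
```

Emit:
servo_tool([
  {"tx": -4, "ty": -1, "tz": 2, "roll": 0},
  {"tx": -1, "ty": 0, "tz": 0, "roll": 0},
])

```text
time_s: 5.15
ee_pos: [0.4395, -0.4106, 0.0306]
ee_rot: [[-0.002, 0.177, 0.984], [-0.014, 0.984, -0.177], [-1.0, -0.014, 0.0]]
contact_force: [-0.0, -0.5, 0.2]
opening: 0.05
```

Emit:
servo_tool([
  {"tx": -1, "ty": 0, "tz": 0, "roll": 0},
  {"tx": -1, "ty": 0, "tz": 0, "roll": 0},
  {"tx": -1, "ty": 0, "tz": 0, "roll": 0},
  {"tx": -1, "ty": 0, "tz": 0, "roll": 0},
  {"tx": 0, "ty": 0, "tz": 0, "roll": 0},
], fingers=0, grip_force=50)

```text
time_s: 5.78
ee_pos: [0.44, -0.4111, 0.0358]
ee_rot: [[-0.001, 0.177, 0.984], [-0.015, 0.984, -0.177], [-1.0, -0.015, 0.001]]
contact_force: [0.0, -0.2, -0.7]
opening: 0.0106
```

```bash
python3 -c "
from h import *
go(T(0,-.178,.22),-5)"
```

```text
tool t [-188.4  281.1   42.7] roll -0.091 | pos [ 0.44   -0.4111  0.0358] ang -10.19 Rx [-0.001 -0.015 -1.   ] F [ 0.  -0.2 -0.7] op 0.0106 t 5.78 j [-49.  17.  -3.  70.  -1.  51.]
```

Emit:
servo_tool([
  {"tx": 0, "ty": 0, "tz": 0, "roll": 0},
  {"tx": 0, "ty": 0, "tz": 0, "roll": 0},
  {"tx": 5, "ty": 0, "tz": 0, "roll": -0.005},
  {"tx": 0, "ty": 0, "tz": 0, "roll": 0},
], fingers=28)

```text
time_s: 6.28
ee_pos: [0.4402, -0.4113, 0.0308]
ee_rot: [[-0.001, 0.172, 0.985], [-0.016, 0.985, -0.172], [-1.0, -0.016, 0.002]]
contact_force: [0.3, 0.3, 0.3]
opening: 0.0282
```

Emit:
servo_tool([
  {"tx": 0, "ty": 0, "tz": 0, "roll": 0},
  {"tx": 0, "ty": 0, "tz": 0, "roll": 0},
  {"tx": 0, "ty": 0, "tz": 0, "roll": 0},
  {"tx": 0, "ty": 0, "tz": 0, "roll": 0},
], fingers=0)

```text
time_s: 6.78
ee_pos: [0.4403, -0.4116, 0.031]
ee_rot: [[-0.001, 0.172, 0.985], [-0.016, 0.985, -0.172], [-1.0, -0.016, 0.002]]
contact_force: [0.2, 0.0, 0.3]
opening: 0.0107
```

Emit:
servo_tool([
  {"tx": -5, "ty": 0, "tz": 0, "roll": 0},
  {"tx": -15, "ty": 0, "tz": 0, "roll": 0},
  {"tx": -25, "ty": 0, "tz": 0, "roll": 0},
  {"tx": -25, "ty": 0, "tz": 0, "roll": 0},
  {"tx": -25, "ty": 0, "tz": 0, "roll": 0},
  {"tx": -25, "ty": 0, "tz": 0, "roll": 0},
  {"tx": -25, "ty": 0, "tz": 0, "roll": 0},
  {"tx": -20, "ty": 0, "tz": 0, "roll": 0},
])

```text
time_s: 7.78
ee_pos: [0.4393, -0.4073, 0.2042]
ee_rot: [[-0.002, 0.172, 0.985], [-0.014, 0.985, -0.172], [-1.0, -0.014, 0.0]]
contact_force: [-0.3, -0.5, -1.9]
opening: 0.0108
```

```bash
python3 -c "
from h import *
go(T(0,-.178,.22),-5)
f=grab('wrist','w2'); cv2.imwrite('pics/w2b.png',f['pixels'])"
```

```text
tool t [-19.8 279.9  45.3] roll -0.085 | pos [ 0.4393 -0.4073  0.2042] ang -9.88 Rx [-0.002 -0.014 -1.   ] F [-0.3 -0.5 -1.9] op 0.0108 t 7.78 j [-49.  13.  12.  89.  -1.  51.]
```

View pics/w2b.png

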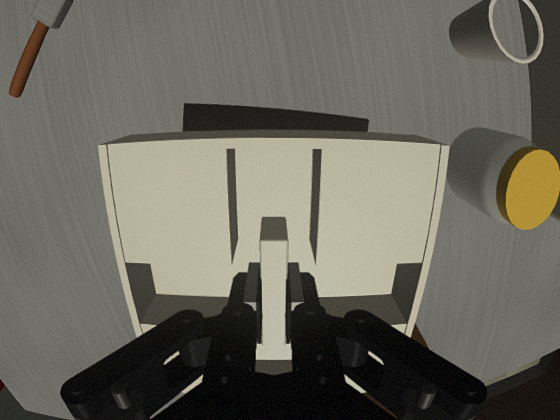

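Emit:
servo_tool([
  {"tx": -5, "ty": 20, "tz": 5, "roll": -0.03},
  {"tx": -5, "ty": 30, "tz": 10, "roll": -0.03},
  {"tx": -5, "ty": 30, "tz": 10, "roll": -0.025},
  {"tx": -5, "ty": 30, "tz": 10, "roll": 0},
  {"tx": 0, "ty": 30, "tz": 10, "roll": 0},
  {"tx": 0, "ty": 20, "tz": 10, "roll": 0},
  {"tx": 0, "ty": 0, "tz": 0, "roll": 0},
])

```text
time_s: 8.7
ee_pos: [0.5146, -0.2416, 0.2246]
ee_rot: [[-0.0, 0.075, 0.997], [-0.012, 0.997, -0.075], [-1.0, -0.012, 0.001]]
contact_force: [-0.8, -0.2, -0.9]
opening: 0.011
```

```bash
python3 -c "
from h import *
go(T(0,-.178,.22),-5)
f=grab('wrist','w3'); cv2.imwrite('pics/w3b.png',cv2.resize(f['pixels'][:220],(800,314),interpolation=cv2.INTER_CUBIC))"
```

```text
tool t [  3.4 103.5   9.7] roll 0.012 | pos [ 0.5146 -0.2416  0.2246] ang -4.3 Rx [-0.    -0.012 -1.   ] F [-0.8 -0.2 -0.9] op 0.011 t 8.7 j [-32.   9.  10.  91.  -1.  63.]
```

View pics/w3b.png

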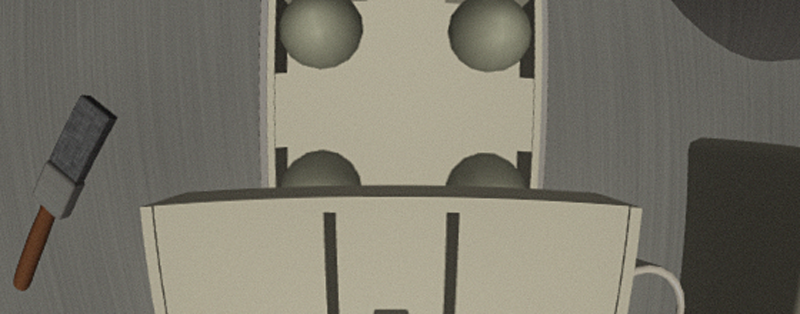

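Run:
```python
from h import *
f=load('w3'); k=.7
W=lambda u,v,z: pt(f,(u+.5)*k-.5,(v+.5)*k-.5,z,True)
q=np.array([W(*p,.1085) for p in [(275,72),(534,77),(532,151),(275,148)]])
print((q*1e3).round(1),q.mean(0)*1e3,[round(1e3*np.linalg.norm(q[i]-q[(i+1)%4]),1) for i in range(4)])
d=q[1]-q[0]+q[2]-q[3];print('ang',np.degrees(np.arctan2(d[1],d[0])), inT(q.mean(0)))
s=state();zb=s['ee_pos'][2]+.007
c=np.array([W(152,207,zb),W(631,207,zb)]);print('held far corners',c*1e3,1e3*np.linalg.norm(c[1]-c[0]))
m=c.mean(0);R=s['ee_rot'];print('in tool',R.T@(m-s['ee_pos'])*1e3,np.degrees(np.arctan2(*(c[1]-c[0])[[1,0]])))
```

```text
[[ 463.9 -110.9  108.5]
 [ 598.2 -122.3  108.5]
 [ 595.  -162.3  108.5]
 [ 460.2 -151.5  108.5]] [ 529.31447686 -136.77040828  108.5       ] [np.float64(134.7), np.float64(40.2), np.float64(135.2), np.float64(40.8)]
ang -4.716053111570354 [-0.00286665 -0.17588957  0.1085    ]
held far corners [[ 452.3149556  -163.75478578  231.54323015]
 [ 587.26076085 -173.79335502  231.54323015]] 135.31867286445927
in tool [-7.89913749e+00  7.36588453e+01  1.10948366e-02] -4.254376040878012
```

```bash
sed -i 's/O=np.array(\[.5475,.0382\])/O=np.array([.5463,.0397])/' h.py; python3 -c "
from h import *
go([.5292,-.138,.18],-4.8)"
```

```text
tool t [ 43.3 105.7   7. ] roll 0.008 | pos [ 0.5142 -0.2423  0.2245] ang -4.36 Rx [-0.001 -0.012 -1.   ] F [-0.1  0.5 -1.3] op 0.0109 t 8.75 j [-32.   9.  10.  91.  -1.  63.]
```

Emit:
servo_tool([
  {"tx": 0, "ty": 20, "tz": 2, "roll": 0.005},
  {"tx": 0, "ty": 30, "tz": 2, "roll": 0},
  {"tx": 5, "ty": 30, "tz": 2, "roll": 0},
  {"tx": 10, "ty": 22, "tz": 1, "roll": 0},
  {"tx": 15, "ty": 0, "tz": 0, "roll": 0},
  {"tx": 8, "ty": 0, "tz": 0, "roll": 0},
  {"tx": 0, "ty": 0, "tz": 0, "roll": 0},
])

```text
time_s: 9.62
ee_pos: [0.5264, -0.1427, 0.1815]
ee_rot: [[-0.005, 0.086, 0.996], [-0.013, 0.996, -0.086], [-1.0, -0.014, -0.004]]
contact_force: [0.0, -0.4, -1.1]
opening: 0.0107
```

```bash
python3 -c "
from h import *
go([.5292,-.138,.1665],-4.8)"
```

```text
tool t [14.9  5.1  2.4] roll -0.002 | pos [ 0.5264 -0.1427  0.1815] ang -4.92 Rx [-0.005 -0.013 -1.   ] F [ 0.  -0.4 -1.1] op 0.0107 t 9.62 j [-22.   6.   1.  86.  -1.  73.]
```

Emit:
servo_tool([
  {"tx": 0, "ty": 5, "tz": 2, "roll": 0},
  {"tx": 8, "ty": 0, "tz": 0, "roll": 0},
  {"tx": 5, "ty": 0, "tz": 0, "roll": 0},
  {"tx": 0, "ty": 0, "tz": 0, "roll": 0},
])

```text
time_s: 10.12
ee_pos: [0.5293, -0.1395, 0.1683]
ee_rot: [[-0.004, 0.088, 0.996], [-0.014, 0.996, -0.088], [-1.0, -0.015, -0.003]]
contact_force: [-0.2, 0.8, -1.3]
opening: 0.0109
```

```bash
python3 -c "
from h import *
go([.5292,-.138,.136],-4.8)"
```

```text
tool t [32.3  2.  -0.1] roll -0.004 | pos [ 0.5293 -0.1395  0.1683] ang -5.05 Rx [-0.004 -0.014 -1.   ] F [-0.2  0.8 -1.3] op 0.0109 t 10.12 j [-21.   6.   0.  84.  -1.  74.]
```

Emit:
servo_tool([
  {"tx": 6, "ty": 2, "tz": 0, "roll": 0},
  {"tx": 7, "ty": 0, "tz": 0, "roll": 0},
  {"tx": 7, "ty": 0, "tz": 0, "roll": 0},
  {"tx": 5, "ty": 0, "tz": 0, "roll": 0},
  {"tx": 0, "ty": 0, "tz": 0, "roll": 0},
])

```text
time_s: 10.75
ee_pos: [0.5292, -0.1376, 0.1413]
ee_rot: [[-0.005, 0.088, 0.996], [-0.014, 0.996, -0.088], [-1.0, -0.014, -0.003]]
contact_force: [-0.4, -0.2, -1.4]
opening: 0.0109
```

```bash
python3 -c "
from h import *
go([.5292,-.138,.1355],-4.8)"
```

```text
tool t [ 5.8 -0.3  0.1] roll -0.004 | pos [ 0.5292 -0.1376  0.1413] ang -5.04 Rx [-0.005 -0.014 -1.   ] F [-0.4 -0.2 -1.4] op 0.0109 t 10.75 j [-21.   6.  -3.  81.  -1.  74.]
```

Spot on and no contact yet; lower in small steps.

Emit:
servo_tool([
  {"tx": 3, "ty": 0, "tz": 0, "roll": 0},
  {"tx": 2, "ty": 0, "tz": 0, "roll": 0},
  {"tx": 0, "ty": 0, "tz": 0, "roll": 0},
])

```text
time_s: 11.12
ee_pos: [0.5294, -0.1378, 0.1363]
ee_rot: [[-0.004, 0.088, 0.996], [-0.014, 0.996, -0.088], [-1.0, -0.015, -0.003]]
contact_force: [0.2, 1.3, -1.5]
opening: 0.0105
```

```bash
python3 -c "
from h import *
go([.5292,-.138,.1355],-4.8)"
```

```text
tool t [ 0.8 -0.2 -0.2] roll -0.004 | pos [ 0.5294 -0.1378  0.1363] ang -5.04 Rx [-0.004 -0.014 -1.   ] F [ 0.2  1.3 -1.5] op 0.0105 t 11.12 j [-21.   6.  -3.  81.  -1.  74.]
```

Emit:
servo_tool([
  {"tx": 2, "ty": 0, "tz": 0, "roll": 0},
  {"tx": 0, "ty": 0, "tz": 0, "roll": 0},
])

```text
time_s: 11.38
ee_pos: [0.5299, -0.138, 0.1358]
ee_rot: [[-0.002, 0.088, 0.996], [-0.015, 0.996, -0.088], [-1.0, -0.015, -0.001]]
contact_force: [0.0, 0.1, -0.8]
opening: 0.0109
```

```bash
python3 -c "
from h import *
go([.5292,-.138,.1355],-4.8)"
```

```text
tool t [ 0.3 -0.  -0.7] roll -0.004 | pos [ 0.5299 -0.138   0.1358] ang -5.04 Rx [-0.002 -0.015 -1.   ] F [ 0.   0.1 -0.8] op 0.0109 t 11.38 j [-21.   6.  -3.  80.  -1.  74.]
```

Emit:
servo_tool([
  {"tx": 0, "ty": 0, "tz": 0, "roll": 0},
  {"tx": 0, "ty": 0, "tz": 0, "roll": 0},
  {"tx": 0, "ty": 0, "tz": 0, "roll": 0},
  {"tx": -10, "ty": 0, "tz": 0, "roll": 0},
  {"tx": -25, "ty": 0, "tz": 0, "roll": 0},
  {"tx": -25, "ty": 0, "tz": 0, "roll": 0},
  {"tx": 0, "ty": 0, "tz": 0, "roll": 0},
], fingers=40)

```text
time_s: 12.25
ee_pos: [0.5306, -0.1373, 0.1994]
ee_rot: [[-0.0, 0.088, 0.996], [-0.016, 0.996, -0.088], [-1.0, -0.016, 0.001]]
contact_force: [-0.7, -0.4, 0.5]
opening: 0.0402
```

```bash
python3 -c "
from h import *
go(T(-.002,-.282,.106),-5)
f=grab('wrist','w4'); cv2.imwrite('pics/w4b.png',f['pixels'])"
```

```text
tool t [  95.  -102.8   -1.8] roll -0.001 | pos [ 0.5306 -0.1373  0.1994] ang -5.05 Rx [-0.    -0.016 -1.   ] F [-0.7 -0.4  0.5] op 0.0402 t 12.25 j [-21.   6.   3.  88.  -1.  74.]
```

View pics/w4b.png

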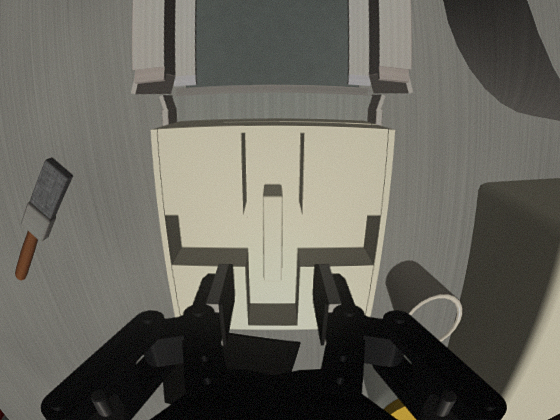

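The clean tray lies squarely on the full one (corners at (151,129) and (394,129)), with the fork mouth straight ahead. I'll go behind the pair with the fingers closed.

Emit:
servo_tool([
  {"tx": 0, "ty": -30, "tz": 0, "roll": 0},
  {"tx": 0, "ty": -40, "tz": -1, "roll": 0},
  {"tx": 0, "ty": -33, "tz": -1, "roll": 0},
  {"tx": 0, "ty": 0, "tz": 0, "roll": 0},
  {"tx": 25, "ty": 0, "tz": 0, "roll": 0},
  {"tx": 25, "ty": 0, "tz": 0, "roll": 0},
  {"tx": 25, "ty": 0, "tz": 0, "roll": 0},
  {"tx": 12, "ty": 0, "tz": 0, "roll": 0},
  {"tx": 0, "ty": 0, "tz": 0, "roll": 0},
], fingers=0)

```text
time_s: 13.42
ee_pos: [0.5145, -0.2371, 0.1003]
ee_rot: [[-0.014, 0.084, 0.996], [-0.005, 0.996, -0.084], [-1.0, -0.007, -0.013]]
contact_force: [-0.2, -0.4, -0.3]
opening: -0.0003
```

```bash
python3 -c "
from h import *
go(T(-.0015,-.083,.105),-5); print(inT(state()['ee_pos']))"
```

```text
tool t [ -6.  195.4   6.6] roll 0.003 | pos [ 0.5145 -0.2371  0.1003] ang -4.81 Rx [-0.014 -0.005 -1.   ] F [-0.2 -0.4 -0.3] op -0.0003 t 13.43 j [-31.  10.  -2.  78.  -1.  64.]
[-0.00753039 -0.27847598  0.10032286]
```

Emit:
servo_tool([
  {"tx": -5, "ty": 0, "tz": 6, "roll": 0},
  {"tx": 0, "ty": 5, "tz": 0, "roll": 0},
  {"tx": 0, "ty": 8, "tz": 0, "roll": 0},
  {"tx": 0, "ty": 8, "tz": 0, "roll": 0},
  {"tx": 0, "ty": 10, "tz": 0, "roll": 0},
  {"tx": 0, "ty": 10, "tz": 0, "roll": 0},
  {"tx": 0, "ty": 10, "tz": 0, "roll": 0},
  {"tx": 0, "ty": 10, "tz": 0, "roll": 0},
  {"tx": 0, "ty": 10, "tz": 0, "roll": 0},
  {"tx": 0, "ty": 10, "tz": 0, "roll": 0},
])

```text
time_s: 14.68
ee_pos: [0.5305, -0.155, 0.1092]
ee_rot: [[-0.008, 0.085, 0.996], [-0.015, 0.996, -0.085], [-1.0, -0.015, -0.006]]
contact_force: [-1.5, -3.3, 0.3]
opening: 0.0001
```

```bash
python3 -c "
from h import *
go(T(-.0015,-.083,.105),-5); print(inT(state()['ee_pos']))"
```

```text
tool t [  2.5 112.4  -2.5] roll 0.002 | pos [ 0.5305 -0.155   0.1092] ang -4.88 Rx [-0.008 -0.015 -1.   ] F [-1.5 -3.3  0.3] op 0.0001 t 14.68 j [-23.   8.  -4.  78.  -1.  72.]
[ 0.00121562 -0.19535135  0.1092442 ]
```

Emit:
servo_tool([
  {"tx": 2, "ty": 10, "tz": 0, "roll": 0},
  {"tx": 2, "ty": 10, "tz": 0, "roll": 0},
  {"tx": 0, "ty": 10, "tz": 0, "roll": 0},
  {"tx": 0, "ty": 10, "tz": 0, "roll": 0},
  {"tx": 0, "ty": 10, "tz": 0, "roll": 0},
  {"tx": 0, "ty": 10, "tz": 0, "roll": 0},
  {"tx": 0, "ty": 10, "tz": 0, "roll": 0},
  {"tx": 0, "ty": 10, "tz": 0, "roll": 0},
])

```text
time_s: 15.68
ee_pos: [0.5396, -0.0734, 0.1073]
ee_rot: [[-0.002, 0.086, 0.996], [-0.024, 0.996, -0.086], [-1.0, -0.024, -0.0]]
contact_force: [-0.2, -4.7, 2.9]
opening: 0.0002
```

```bash
python3 -c "
from h import *
go(T(-.0015,-.083,.105),-5); print(inT(state()['ee_pos']))"
```

```text
tool t [ 1.6 30.3 -4.6] roll 0.001 | pos [ 0.5396 -0.0734  0.1073] ang -4.96 Rx [-0.002 -0.024 -1.   ] F [-0.2 -4.7  2.9] op 0.0002 t 15.68 j [-14.   6.  -6.  77.  -1.  81.]
[ 0.00313616 -0.1132121   0.10728936]
```

Emit:
servo_tool([
  {"tx": 0, "ty": 9, "tz": -1, "roll": 0},
  {"tx": 0, "ty": 9, "tz": -1, "roll": 0},
  {"tx": 0, "ty": 6, "tz": 0, "roll": 0},
  {"tx": 0, "ty": 4, "tz": 0, "roll": 0},
])

```text
time_s: 16.18
ee_pos: [0.5404, -0.0446, 0.1073]
ee_rot: [[-0.002, 0.087, 0.996], [-0.028, 0.996, -0.087], [-1.0, -0.028, 0.001]]
contact_force: [-0.5, -12.8, 3.2]
opening: -0.0
```

```bash
python3 -c "
from h import *
go(T(-.0015,-.083,.105),-5); print(inT(state()['ee_pos']))"
```

```text
tool t [ 2.3  1.5 -2.9] roll 0.001 | pos [ 0.5404 -0.0446  0.1073] ang -4.97 Rx [-0.002 -0.028 -1.   ] F [ -0.5 -12.8   3.2] op -0.0 t 16.18 j [-11.   6.  -7.  77.  -2.  84.]
[ 0.00141894 -0.08446099  0.10734381]
```

Emit:
servo_tool([
  {"tx": 0, "ty": 4, "tz": 0, "roll": 0},
  {"tx": 0, "ty": 2, "tz": 0, "roll": 0},
])

```text
time_s: 16.42
ee_pos: [0.5402, -0.0451, 0.1075]
ee_rot: [[-0.004, 0.09, 0.996], [-0.044, 0.995, -0.091], [-0.999, -0.044, 0.0]]
contact_force: [-0.8, -8.4, 2.2]
opening: -0.0
```

```bash
python3 -c "
from h import *
go(T(-.0015,-.083,.105),-5); print(inT(state()['ee_pos']))
f=grab('scene','s1'); cv2.imwrite('pics/s1b.png',cv2.resize(f['pixels'][120:320,200:400],(800,600),interpolation=cv2.INTER_CUBIC)[:, :])"
```

```text
tool t [ 2.4  2.1 -2.8] roll -0.003 | pos [ 0.5402 -0.0451  0.1075] ang -5.2 Rx [-0.004 -0.044 -0.999] F [-0.8 -8.4  2.2] op -0.0 t 16.43 j [-10.   6.  -7.  77.  -3.  85.]
[ 0.00131989 -0.0849994   0.10751576]
```

View pics/s1b.png

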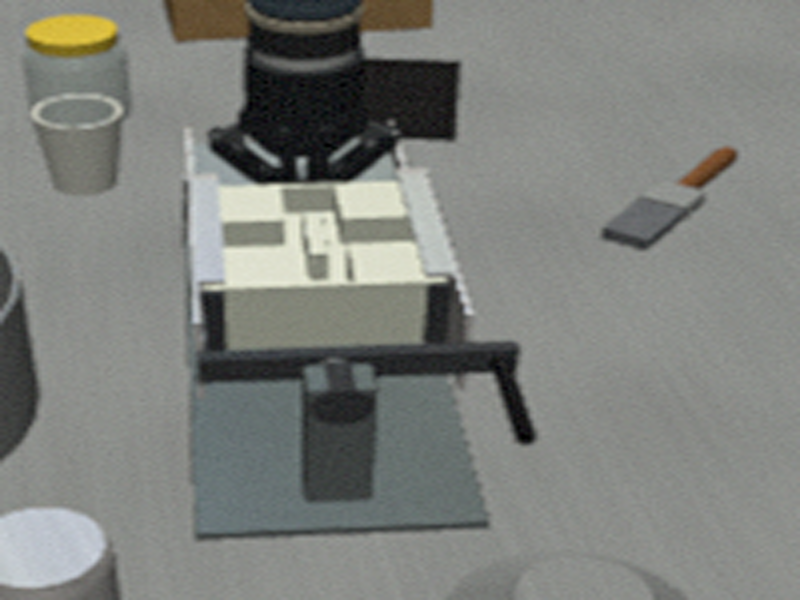

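The pair sits against the fork's stops (dark stop faces beside the front wall at (215,320) and (437,310)), so it is home. Retreating and going to the crank.

Emit:
servo_tool([
  {"tx": 0, "ty": -15, "tz": 0, "roll": 0},
  {"tx": 0, "ty": -10, "tz": 0, "roll": 0},
  {"tx": -30, "ty": 0, "tz": 0, "roll": 0},
  {"tx": -30, "ty": 0, "tz": -5, "roll": 0},
  {"tx": -30, "ty": 0, "tz": -15, "roll": 0},
  {"tx": -20, "ty": 10, "tz": -25, "roll": 0},
  {"tx": 0, "ty": 40, "tz": -25, "roll": 0},
  {"tx": 0, "ty": 50, "tz": -25, "roll": 0},
  {"tx": 0, "ty": 50, "tz": 0, "roll": 0},
  {"tx": 0, "ty": 50, "tz": 0, "roll": 0},
], fingers=40)

```text
time_s: 17.73
ee_pos: [0.4551, 0.15, 0.2106]
ee_rot: [[-0.018, 0.096, 0.995], [-0.015, 0.995, -0.096], [-1.0, -0.016, -0.016]]
contact_force: [0.9, -0.3, -0.2]
opening: 0.0401
```

```bash
python3 -c "
from h import *
go(T(-.095,.187,.16),-5); print(inT(state()['ee_pos']))"
```

```text
tool t [49.1 85.9  5.5] roll -0.009 | pos [0.4551 0.15   0.2106] ang -5.53 Rx [-0.018 -0.015 -1.   ] F [ 0.9 -0.3 -0.2] op 0.0401 t 17.73 j [ 11.  -3.  -4.  90.  -1. 106.]
[-0.1004349   0.10196147  0.21060137]
```

Emit:
servo_tool([
  {"tx": 0, "ty": 45, "tz": 3, "roll": -0.005},
  {"tx": 0, "ty": 36, "tz": 3, "roll": 0},
  {"tx": 20, "ty": 0, "tz": 0, "roll": 0},
  {"tx": 30, "ty": 0, "tz": 0, "roll": 0},
  {"tx": 0, "ty": 0, "tz": 0, "roll": 0},
])

```text
time_s: 18.35
ee_pos: [0.4638, 0.2386, 0.1547]
ee_rot: [[-0.028, 0.082, 0.996], [-0.006, 0.997, -0.083], [-1.0, -0.008, -0.027]]
contact_force: [0.0, -0.0, -0.2]
opening: 0.0403
```

```bash
python3 -c "
from h import *
go(T(-.095,.187,.105),-5); print(inT(state()['ee_pos']))
f=grab('wrist','w5'); print('rod ends px', [proj(f,T(-.095,y,.11),True) for y in (.14,.187,.218)])"
```

```text
tool t [49.6 -3.6  5.9] roll 0.005 | pos [0.4638 0.2386 0.1547] ang -4.73 Rx [-0.028 -0.006 -1.   ] F [ 0.  -0.  -0.2] op 0.0403 t 18.35 j [ 20.   4.  -3.  84.   0. 114.]
[-0.09953253  0.19096964  0.15468291]
rod ends px [(np.float64(282.2965312449136), np.float64(320.3808504085032)), (np.float64(283.7568825512895), np.float64(258.69612345245963)), (np.float64(284.72271732486666), np.float64(209.51459356702873))]
```

Emit:
servo_tool([
  {"tx": 0, "ty": -3, "tz": 6, "roll": 0},
  {"tx": 20, "ty": 0, "tz": 0, "roll": 0},
  {"tx": 20, "ty": 0, "tz": 0, "roll": 0},
  {"tx": 8, "ty": 0, "tz": 0, "roll": 0},
  {"tx": 0, "ty": 0, "tz": 0, "roll": 0},
])

```text
time_s: 19.02
ee_pos: [0.4758, 0.2352, 0.1152]
ee_rot: [[-0.013, 0.085, 0.996], [0.001, 0.996, -0.085], [-1.0, -0.0, -0.013]]
contact_force: [0.8, -1.1, 1.0]
opening: 0.0401
```

Emit:
servo_tool([
  {"tx": 0, "ty": 0, "tz": 0, "roll": 0},
  {"tx": 0, "ty": 0, "tz": 0, "roll": 0},
  {"tx": 0, "ty": 0, "tz": 0, "roll": 0},
  {"tx": 0, "ty": 0, "tz": 0, "roll": 0},
], fingers=0, grip_force=20)

```text
time_s: 19.52
ee_pos: [0.4669, 0.2361, 0.1175]
ee_rot: [[-0.032, 0.083, 0.996], [0.004, 0.997, -0.083], [-0.999, 0.001, -0.032]]
contact_force: [-0.5, -0.6, -3.0]
opening: 0.0108
```

```bash
python3 -c "
from h import *
go(T(-.095,.187,.105),-5); print(inT(state()['ee_pos']))"
```

```text
tool t [12.4 -1.8  1.7] roll 0.004 | pos [0.4669 0.2361 0.1175] ang -4.77 Rx [-0.032  0.004 -0.999] F [-0.5 -0.6 -3. ] op 0.0108 t 19.52 j [ 19.   5.  -7.  80.   1. 114.]
[-0.09626166  0.1887422   0.11746118]
```

Emit:
servo_tool([
  {"tx": 0, "ty": 0, "tz": 0, "roll": 0},
  {"tx": 0, "ty": 0, "tz": 0, "roll": 0},
  {"tx": 8, "ty": 0, "tz": 0, "roll": 0},
  {"tx": 3, "ty": 0, "tz": 0, "roll": 0},
], fingers=26)

```text
time_s: 20.02
ee_pos: [0.4691, 0.2367, 0.1081]
ee_rot: [[-0.026, 0.084, 0.996], [0.006, 0.996, -0.084], [-1.0, 0.004, -0.026]]
contact_force: [0.3, -0.8, 0.6]
opening: 0.026
```

Emit:
servo_tool([
  {"tx": 0, "ty": 0, "tz": 0, "roll": 0},
  {"tx": 0, "ty": 0, "tz": 0, "roll": 0},
  {"tx": 0, "ty": 0, "tz": 0, "roll": 0},
], fingers=0)

```text
time_s: 20.4
ee_pos: [0.4666, 0.2368, 0.1072]
ee_rot: [[-0.031, 0.083, 0.996], [0.006, 0.997, -0.083], [-0.999, 0.003, -0.032]]
contact_force: [-0.3, 0.3, 0.1]
opening: 0.0109
```

```bash
python3 -c "
from h import *
go(T(-.095,.187,.105),-5); print(inT(state()['ee_pos']))"
```

```text
tool t [ 2.1 -2.4  1.6] roll 0.004 | pos [0.4666 0.2368 0.1072] ang -4.77 Rx [-0.031  0.006 -0.999] F [-0.3  0.3  0.1] op 0.0109 t 20.4 j [ 19.   5.  -8.  79.   1. 114.]
[-0.09653898  0.18940223  0.10716682]
```

Emit:
servo_tool([
  {"tx": -13, "ty": 0, "tz": 1, "roll": 0},
  {"tx": -13, "ty": 0, "tz": 3, "roll": 0},
  {"tx": -12.5, "ty": 0, "tz": 4.5, "roll": 0},
  {"tx": -11.5, "ty": 0, "tz": 6, "roll": 0},
  {"tx": -10.5, "ty": 0, "tz": 8, "roll": 0},
])

```text
time_s: 21.02
ee_pos: [0.4856, 0.2351, 0.1674]
ee_rot: [[-0.048, 0.082, 0.996], [0.007, 0.997, -0.081], [-0.999, 0.003, -0.048]]
contact_force: [-5.6, 1.4, -0.1]
opening: 0.0108
```

```bash
cat >> h.py <<'E'
def arc(n=8,d=8,off=(.0015,.0028)):
    s=state(); q=inT(s['ee_pos']); x=q[0]+off[0]; z=q[2]+off[1]-.11; th=np.degrees(np.arctan2(z,-x))
    print('rod',x.round(4),z.round(4),'r',np.hypot(x,z).round(4),'th',th.round(1),'ang',np.degrees(np.arctan2(s['ee_rot'][1,2],s['ee_rot'][0,2])).round(2),'Rx',s['ee_rot'][:,0].round(3),'F',s['contact_force'].round(1),'y',q[1].round(4),'op',s['opening'],'j6',s['joint_pos'][5].round())
    R=s['ee_rot']; p=np.array([x,z])
    for i in range(n):
        t=np.radians(min(th+d*(i+1),180)); w=np.array([-.095*np.cos(t),.095*np.sin(t)]); e=w-p; p=w
        print((R.T@np.r_[EX*e[0],e[1]]*1e3).round(1))
E
python3 -c "
from h import *
arc()"
```

```text
rod -0.076 0.0602 r 0.097 th 38.4 ang -4.68 Rx [-0.048  0.007 -0.999] F [-5.6  1.4 -0.1] y 0.1894 op 0.010769900656470334 j6 113.0
[-9.  -0.  10.1]
[-8.9 -0.   9.8]
[-7.5 -0.  10.9]
[-5.9 -0.  11.9]
[-4.2 -0.1 12.6]
[-2.4 -0.1 13. ]
[-0.6 -0.1 13.2]
[ 1.3 -0.1 13.2]
```

Working. Continue round the arc.

Emit:
servo_tool([
  {"tx": -9, "ty": 0, "tz": 10, "roll": 0},
  {"tx": -9, "ty": 0, "tz": 10, "roll": 0},
  {"tx": -7.5, "ty": 0, "tz": 11, "roll": 0},
  {"tx": -6, "ty": 0, "tz": 12, "roll": 0},
  {"tx": -4, "ty": 0, "tz": 12.5, "roll": 0},
  {"tx": -2.5, "ty": 0, "tz": 13, "roll": 0},
])

```text
time_s: 21.78
ee_pos: [0.5534, 0.2293, 0.2102]
ee_rot: [[-0.057, 0.08, 0.995], [0.008, 0.997, -0.08], [-0.998, 0.003, -0.057]]
contact_force: [-3.0, 1.3, -3.8]
opening: 0.0112
```

```bash
python3 -c "
from h import *
arc()"
```

```text
rod -0.0079 0.103 r 0.1033 th 85.6 ang -4.6 Rx [-0.057  0.008 -0.998] F [-3.   1.3 -3.8] y 0.1895 op 0.011194425822551299 j6 110.0
[ 7.4 -0.1 14.3]
[ 1.  -0.1 13.2]
[ 2.8 -0.1 12.9]
[ 4.6 -0.1 12.4]
[ 6.3 -0.1 11.7]
[ 7.8 -0.1 10.7]
[ 9.3 -0.1  9.5]
[10.5 -0.1  8.1]
```

Emit:
servo_tool([
  {"tx": 7, "ty": 0, "tz": 12, "roll": 0},
  {"tx": 4, "ty": 0, "tz": 13, "roll": 0},
  {"tx": 4, "ty": 0, "tz": 13, "roll": 0},
  {"tx": 5, "ty": 0, "tz": 12, "roll": 0},
])

```text
time_s: 22.28
ee_pos: [0.6067, 0.2247, 0.2004]
ee_rot: [[-0.044, 0.081, 0.996], [0.009, 0.997, -0.081], [-0.999, 0.006, -0.044]]
contact_force: [-5.6, 1.4, -2.7]
opening: 0.0111
```

```bash
python3 -c "
from h import *
arc()"
```

```text
rod 0.0455 0.0932 r 0.1037 th 116.0 ang -4.62 Rx [-0.044  0.009 -0.999] F [-5.6  1.4 -2.7] y 0.1895 op 0.011127893065055844 j6 108.0
[14.1 -0.1  8.3]
[ 7.7 -0.1 10.8]
[ 9.1 -0.1  9.6]
[10.4 -0.1  8.3]
[11.4 -0.1  6.7]
[12.2 -0.1  5.1]
[12.8 -0.1  3.3]
[13.1 -0.1  1.5]
```

Emit:
servo_tool([
  {"tx": 13, "ty": 0, "tz": 9, "roll": 0},
  {"tx": 9, "ty": 0, "tz": 10, "roll": 0},
  {"tx": 9, "ty": 0, "tz": 9, "roll": 0},
  {"tx": 10.5, "ty": 0, "tz": 8, "roll": 0},
  {"tx": 11.5, "ty": 0, "tz": 6.5, "roll": 0},
])

```text
time_s: 22.9
ee_pos: [0.6515, 0.2208, 0.1491]
ee_rot: [[-0.037, 0.081, 0.996], [0.009, 0.997, -0.081], [-0.999, 0.006, -0.037]]
contact_force: [-7.1, 1.0, 2.1]
opening: 0.0111
```

```bash
python3 -c "
from h import *
arc()"
```

```text
rod 0.0905 0.0419 r 0.0998 th 155.2 ang -4.65 Rx [-0.037  0.009 -0.999] F [-7.1  1.   2.1] y 0.1896 op 0.011061663674615953 j6 107.0
[14.4 -0.1  0.9]
[12.8 -0.1  3.4]
[13.2 -0.1  1.6]
[ 1.4 -0.   0.1]
[0. 0. 0.]
[0. 0. 0.]
[0. 0. 0.]
[0. 0. 0.]
```

Emit:
servo_tool([
  {"tx": 13, "ty": 0, "tz": 2, "roll": 0},
  {"tx": 13, "ty": 0, "tz": 2, "roll": 0},
  {"tx": 13, "ty": 0, "tz": 1, "roll": 0},
  {"tx": 5, "ty": 0, "tz": 0, "roll": 0},
  {"tx": 3, "ty": 0, "tz": 0, "roll": 0},
])

```text
time_s: 23.52
ee_pos: [0.6562, 0.2209, 0.1152]
ee_rot: [[-0.026, 0.081, 0.996], [0.011, 0.997, -0.081], [-1.0, 0.008, -0.027]]
contact_force: [-5.2, -0.8, 8.0]
opening: 0.011
```

```bash
python3 -c "
from h import *
arc(1)"
```

```text
rod 0.0952 0.008 r 0.0956 th 175.2 ang -4.63 Rx [-0.026  0.011 -1.   ] F [-5.2 -0.8  8. ] y 0.19 op 0.010993236908835457 j6 107.0
[ 8.  -0.1 -0. ]
```

Emit:
servo_tool([
  {"tx": 8, "ty": 0, "tz": -2, "roll": 0},
  {"tx": 6, "ty": 0, "tz": 0, "roll": 0},
  {"tx": 4, "ty": 0, "tz": 0, "roll": 0},
])

```text
time_s: 23.9
ee_pos: [0.6562, 0.2209, 0.1152]
ee_rot: [[-0.009, 0.081, 0.997], [0.012, 0.997, -0.081], [-1.0, 0.011, -0.01]]
contact_force: [-7.6, -0.9, 9.9]
opening: 0.0111
```

```bash
python3 -c "
from h import *
arc(1)
f=grab('scene','s2'); cv2.imwrite('pics/s2b.png',cv2.resize(f['pixels'][140:320,180:420],(800,600),interpolation=cv2.INTER_CUBIC))"
```

```text
rod 0.0952 0.008 r 0.0955 th 175.2 ang -4.63 Rx [-0.009  0.012 -1.   ] F [-7.6 -0.9  9.9] y 0.19 op 0.01113398764764163 j6 107.0
[ 8.  -0.1 -0.1]
```

View pics/s2b.png

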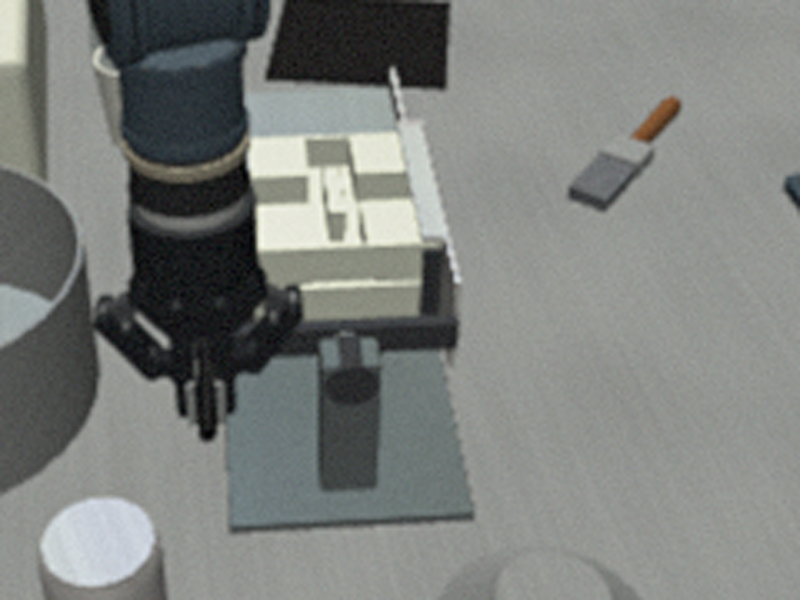

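The cross bar is level, the crank is on the far side, and the pair is still home (upper tray back at (330,190), no visible gap). The rod no longer moves down, so it is at the stop. Next I'll release, close the fingers and go to the draw gap.

Emit:
servo_tool([
  {"tx": 0, "ty": 0, "tz": 0, "roll": 0},
  {"tx": 0, "ty": 0, "tz": 0, "roll": 0},
  {"tx": -15, "ty": 0, "tz": 0, "roll": 0},
  {"tx": -25, "ty": 0, "tz": 0, "roll": 0},
  {"tx": -30, "ty": 0, "tz": 0, "roll": 0},
  {"tx": -20, "ty": 0, "tz": 0, "roll": 0},
  {"tx": 0, "ty": -25, "tz": -30, "roll": 0},
  {"tx": 0, "ty": -30, "tz": -30, "roll": 0},
  {"tx": 0, "ty": -30, "tz": -30, "roll": 0},
  {"tx": 0, "ty": 0, "tz": 0, "roll": 0},
], fingers=35)

```text
time_s: 25.2
ee_pos: [0.5637, 0.1391, 0.206]
ee_rot: [[-0.0, 0.081, 0.997], [0.008, 0.997, -0.081], [-1.0, 0.008, -0.001]]
contact_force: [0.6, 0.5, 1.1]
opening: 0.0345
```

```bash
python3 -c "
from h import *
go(T(0,.101,.15),-5); print(inT(state()['ee_pos']))"
```

```text
tool t [56.1  0.1 -8.6] roll 0.006 | pos [0.5637 0.1391 0.206 ] ang -4.67 Rx [-0.     0.008 -1.   ] F [0.6 0.5 1.1] op 0.0345 t 25.2 j [  7.  11.  10.  89.   0. 102.]
[0.00867543 0.10052235 0.20604692]
```

Emit:
servo_tool([
  {"tx": 0, "ty": 0, "tz": -8, "roll": 0.006},
  {"tx": 0, "ty": 0, "tz": 0, "roll": 0},
  {"tx": 15, "ty": 0, "tz": 0, "roll": 0},
  {"tx": 20, "ty": 0, "tz": 0, "roll": 0},
  {"tx": 10, "ty": 0, "tz": 0, "roll": 0},
  {"tx": 0, "ty": 0, "tz": 0, "roll": 0},
], fingers=0)

```text
time_s: 25.95
ee_pos: [0.5594, 0.1424, 0.1591]
ee_rot: [[0.004, 0.086, 0.996], [0.009, 0.996, -0.086], [-1.0, 0.009, 0.003]]
contact_force: [-0.1, -0.2, 0.3]
opening: -0.0
```

```bash
python3 -c "
from h import *
go(T(0,.1,.108),-5); print(inT(state()['ee_pos']))"
```

```text
tool t [51.1 -3.9 -4.3] roll 0.001 | pos [0.5594 0.1424 0.1591] ang -4.92 Rx [ 0.004  0.009 -1.   ] F [-0.1 -0.2  0.3] op -0.0 t 25.95 j [  7.  10.   4.  83.   0. 102.]
[0.0040802  0.10342195 0.1591255 ]
```

Emit:
servo_tool([
  {"tx": 5, "ty": -3, "tz": -4, "roll": 0},
  {"tx": 15, "ty": 0, "tz": 0, "roll": 0},
  {"tx": 15, "ty": 0, "tz": 0, "roll": 0},
  {"tx": 12, "ty": 0, "tz": 0, "roll": 0},
  {"tx": 0, "ty": 0, "tz": 0, "roll": 0},
])

```text
time_s: 26.58
ee_pos: [0.5553, 0.14, 0.109]
ee_rot: [[0.005, 0.086, 0.996], [0.009, 0.996, -0.086], [-1.0, 0.009, 0.004]]
contact_force: [0.3, 0.3, -0.4]
opening: -0.0
```

```bash
python3 -c "
from h import *
go(T(0,-.088,.107),-5); print(inT(state()['ee_pos']))"
```

```text
tool t [   0.3 -188.8   -0.5] roll 0.001 | pos [0.5553 0.14   0.109 ] ang -4.92 Rx [ 0.005  0.009 -1.   ] F [ 0.3  0.3 -0.4] op -0.0 t 26.57 j [  7.  10.  -2.  78.   0. 102.]
[0.00019974 0.10074404 0.10904022]
```

In the gap without contact. Draw back.

Emit:
servo_tool([
  {"tx": 0, "ty": -8, "tz": 0, "roll": 0},
  {"tx": 0, "ty": -6, "tz": 0, "roll": 0},
  {"tx": 0, "ty": -6, "tz": 0, "roll": 0},
  {"tx": 0, "ty": -8, "tz": 0, "roll": 0},
  {"tx": 0, "ty": -9, "tz": 0, "roll": 0},
  {"tx": 0, "ty": -9, "tz": 0, "roll": 0},
  {"tx": 0, "ty": -9, "tz": 0, "roll": 0},
  {"tx": 0, "ty": -9, "tz": 0, "roll": 0},
])

```text
time_s: 27.58
ee_pos: [0.5505, 0.0742, 0.1097]
ee_rot: [[0.008, 0.084, 0.996], [0.014, 0.996, -0.084], [-1.0, 0.015, 0.006]]
contact_force: [0.0, 3.1, -0.3]
opening: 0.0001
```

```bash
python3 -c "
from h import *
go(T(0,-.088,.107),-5); print(inT(state()['ee_pos']))"
```

```text
tool t [   0.9 -122.8   -1.6] roll 0.003 | pos [0.5505 0.0742 0.1097] ang -4.83 Rx [ 0.008  0.014 -1.   ] F [ 0.   3.1 -0.3] op 0.0001 t 27.57 j [ 0.  7. -5. 77.  1. 95.]
[0.00120004 0.03478666 0.10973718]
```

Emit:
servo_tool([
  {"tx": 0, "ty": -9, "tz": -1, "roll": 0},
  {"tx": 1, "ty": -9, "tz": 0, "roll": 0},
  {"tx": 0, "ty": -9, "tz": 0, "roll": 0},
  {"tx": 0, "ty": -9, "tz": 0, "roll": 0},
  {"tx": 0, "ty": -9, "tz": 0, "roll": 0},
  {"tx": 0, "ty": -9, "tz": 0, "roll": 0},
  {"tx": 0, "ty": -9, "tz": 0, "roll": 0},
  {"tx": 0, "ty": -9, "tz": 0, "roll": 0},
  {"tx": 0, "ty": -9, "tz": 0, "roll": 0},
  {"tx": 0, "ty": -9, "tz": 0, "roll": 0},
])

```text
time_s: 28.82
ee_pos: [0.5429, -0.0198, 0.1097]
ee_rot: [[0.012, 0.083, 0.996], [0.018, 0.996, -0.083], [-1.0, 0.019, 0.011]]
contact_force: [0.3, 3.7, 1.4]
opening: -0.0
```

```bash
python3 -c "
from h import *
go(T(0,-.088,.107),-5); print(inT(state()['ee_pos']))"
```

```text
tool t [  2.2 -28.5  -1.9] roll 0.004 | pos [ 0.5429 -0.0198  0.1097] ang -4.77 Rx [ 0.012  0.018 -1.   ] F [0.3 3.7 1.4] op -0.0 t 28.82 j [-10.   6.  -7.  77.   1.  85.]
[ 0.0017511  -0.05954915  0.10974624]
```

Emit:
servo_tool([
  {"tx": 0, "ty": -9, "tz": 0, "roll": 0},
  {"tx": 0, "ty": -9, "tz": 0, "roll": 0},
  {"tx": 0, "ty": -7, "tz": 0, "roll": 0},
  {"tx": 0, "ty": -2, "tz": 0, "roll": 0},
  {"tx": 0, "ty": 4, "tz": 0, "roll": 0},
  {"tx": -1, "ty": 8, "tz": 0, "roll": 0},
  {"tx": 0, "ty": 0, "tz": 0, "roll": 0},
])

```text
time_s: 29.7
ee_pos: [0.54, -0.039, 0.1091]
ee_rot: [[0.008, 0.086, 0.996], [0.013, 0.996, -0.086], [-1.0, 0.013, 0.007]]
contact_force: [0.7, 0.3, -0.6]
opening: -0.0
```

```bash
python3 -c "
from h import *
go(T(0,-.17,.2),-5); print(inT(state()['ee_pos']))"
```

```text
tool t [-92.1 -89.8  -0.1] roll 0.002 | pos [ 0.54   -0.039   0.1091] ang -4.91 Rx [ 0.008  0.013 -1.   ] F [ 0.7  0.3 -0.6] op -0.0 t 29.7 j [-12.   6.  -7.  77.   1.  83.]
[ 0.00059854 -0.07896879  0.10910071]
```

Emit:
servo_tool([
  {"tx": -25, "ty": 0, "tz": 0, "roll": 0},
  {"tx": -30, "ty": 0, "tz": 0, "roll": 0},
  {"tx": -30, "ty": 0, "tz": 0, "roll": 0},
  {"tx": -10, "ty": -20, "tz": 0, "roll": 0},
  {"tx": 0, "ty": -40, "tz": 0, "roll": 0},
  {"tx": 0, "ty": -40, "tz": 0, "roll": 0},
  {"tx": 0, "ty": -15, "tz": 0, "roll": 0},
  {"tx": 0, "ty": 0, "tz": 0, "roll": 0},
], fingers=45)

```text
time_s: 30.7
ee_pos: [0.526, -0.1617, 0.1999]
ee_rot: [[-0.002, 0.084, 0.996], [0.007, 0.996, -0.084], [-1.0, 0.007, -0.003]]
contact_force: [-0.1, 0.2, -0.5]
opening: 0.0448
```

```bash
python3 -c "
from h import *
go(T(0,-.17,.2),-5); print(inT(state()['ee_pos']))
f=grab('wrist','w6'); cv2.imwrite('pics/w6b.png',cv2.resize(f['pixels'],(800,600),interpolation=cv2.INTER_CUBIC))"
```

```text
tool t [ 0.1 32.4  2.8] roll 0.003 | pos [ 0.526  -0.1617  0.1999] ang -4.83 Rx [-0.002  0.007 -1.   ] F [-0.1  0.2 -0.5] op 0.0448 t 30.7 j [-24.   6.   4.  88.   0.  71.]
[-0.00269102 -0.20236553  0.19988635]
```

View pics/w6b.png

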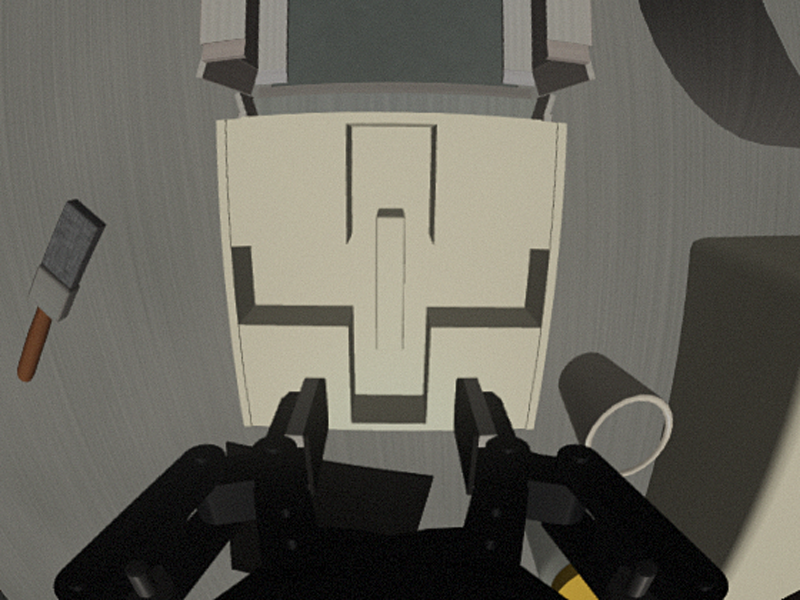

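Run:
```python
from h import *
f=load('w6')
W=lambda u,v,z: pt(f,(u+.5)*.7-.5,(v+.5)*.7-.5,z,True)
q=np.array([W(*p,.1425) for p in [(217,121),(567,124),(537,429),(244,427)]]); d=q[1]-q[0]+q[2]-q[3]
print(q.mean(0),inT(q.mean(0)),'ang',np.degrees(np.arctan2(d[1],d[0])),[round(1e3*np.linalg.norm(q[i]-q[(i+1)%4]),1) for i in range(4)])
a,b=W(391,217,.1405),W(391,349,.1405); m=(a+b)/2; print('rib',m,inT(m),np.linalg.norm(a-b)); go([m[0],m[1],.1355],-5)
```

```text
[ 0.5278354  -0.13385351  0.1425    ] [-0.00326815 -0.17450238  0.1425    ] ang -5.204827277162464 [np.float64(143.0), np.float64(143.4), np.float64(145.5), np.float64(143.7)]
rib [ 0.52781329 -0.13303843  0.1405    ] [-0.00336121 -0.17369233  0.1405    ] 0.058420394172329054
tool t [64.5 27.6 -0.3] roll 0.004 | pos [ 0.526  -0.161   0.1998] ang -4.77 Rx [-0.003  0.007 -1.   ] F [0.5 0.3 0. ] op 0.0448 t 30.75 j [-24.   6.   4.  88.   0.  71.]
```

The emptied tray is on top, square and clear of the fork. Its centre measures turner (-3, -174) mm and the sides come out at 143–145 mm. Gripping the rib next.

Emit:
servo_tool([
  {"tx": 0, "ty": 15, "tz": 0, "roll": 0},
  {"tx": 0, "ty": 12, "tz": 0, "roll": 0},
  {"tx": 15, "ty": 0, "tz": 0, "roll": 0},
  {"tx": 20, "ty": 0, "tz": 0, "roll": 0},
  {"tx": 0, "ty": 0, "tz": 0, "roll": 0},
])

```text
time_s: 31.38
ee_pos: [0.5281, -0.1268, 0.1622]
ee_rot: [[-0.004, 0.076, 0.997], [0.008, 0.997, -0.076], [-1.0, 0.008, -0.005]]
contact_force: [0.4, -0.6, -0.2]
opening: 0.045
```

```bash
python3 -c "
from h import *
go([.5278,-.1335,.1355],-5)"
```

```text
tool t [26.7 -6.9  0.3] roll 0.011 | pos [ 0.5281 -0.1268  0.1622] ang -4.35 Rx [-0.004  0.008 -1.   ] F [ 0.4 -0.6 -0.2] op 0.045 t 31.38 j [-21.   6.  -1.  84.   0.  74.]
```

Emit:
servo_tool([
  {"tx": 0, "ty": -7, "tz": 0, "roll": 0.01},
  {"tx": 10, "ty": 0, "tz": 0, "roll": 0},
  {"tx": 12, "ty": 0, "tz": 0, "roll": 0},
  {"tx": 0, "ty": 0, "tz": 0, "roll": 0},
])

```text
time_s: 31.88
ee_pos: [0.5279, -0.1344, 0.1395]
ee_rot: [[-0.003, 0.087, 0.996], [0.008, 0.996, -0.087], [-1.0, 0.007, -0.003]]
contact_force: [-0.3, 1.1, 0.2]
opening: 0.0453
```

```bash
python3 -c "
from h import *
go([.5278,-.1335,.1355],-5)"
```

```text
tool t [ 4.   0.8 -0.2] roll 0.001 | pos [ 0.5279 -0.1344  0.1395] ang -4.97 Rx [-0.003  0.008 -1.   ] F [-0.3  1.1  0.2] op 0.0453 t 31.88 j [-22.   6.  -3.  81.   0.  73.]
```

Emit:
servo_tool([
  {"tx": 4, "ty": 1, "tz": 0, "roll": 0},
  {"tx": 0, "ty": 0, "tz": 0, "roll": 0},
])

```text
time_s: 32.12
ee_pos: [0.5281, -0.1334, 0.1354]
ee_rot: [[-0.003, 0.087, 0.996], [0.008, 0.996, -0.087], [-1.0, 0.007, -0.003]]
contact_force: [0.1, -0.3, 0.3]
opening: 0.045
```

Emit:
servo_tool([
  {"tx": 0, "ty": 0, "tz": 0, "roll": 0},
  {"tx": 0, "ty": 0, "tz": 0, "roll": 0},
  {"tx": 0, "ty": 0, "tz": 0, "roll": 0},
  {"tx": 0, "ty": 0, "tz": 0, "roll": 0},
  {"tx": 0, "ty": 0, "tz": 0, "roll": 0},
], fingers=0, grip_force=50)

```text
time_s: 32.75
ee_pos: [0.5284, -0.1334, 0.136]
ee_rot: [[-0.002, 0.087, 0.996], [0.007, 0.996, -0.087], [-1.0, 0.007, -0.002]]
contact_force: [-0.0, -0.0, -1.3]
opening: 0.0106
```

Emit:
servo_tool([
  {"tx": -4, "ty": 0, "tz": 0, "roll": 0},
  {"tx": -6, "ty": 0, "tz": 0, "roll": 0},
  {"tx": -7, "ty": 0, "tz": 0, "roll": 0},
  {"tx": -7, "ty": 0, "tz": 0, "roll": 0},
  {"tx": -7, "ty": 0, "tz": 0, "roll": 0},
  {"tx": -7, "ty": 0, "tz": 0, "roll": 0},
  {"tx": -10, "ty": 0, "tz": 0, "roll": 0},
  {"tx": -10, "ty": 0, "tz": 0, "roll": 0},
])

```text
time_s: 33.75
ee_pos: [0.5282, -0.1337, 0.1974]
ee_rot: [[-0.003, 0.087, 0.996], [0.008, 0.996, -0.087], [-1.0, 0.007, -0.003]]
contact_force: [-0.7, 0.3, -1.8]
opening: 0.0108
```

```bash
python3 -c "
from h import *
go([.436,-.418,.2],-10)"
```

```text
tool t [  -4.5 -291.2  -67.2] roll 0.088 | pos [ 0.5282 -0.1337  0.1974] ang -4.97 Rx [-0.003  0.008 -1.   ] F [-0.7  0.3 -1.8] op 0.0108 t 33.75 j [-21.   6.   3.  88.   0.  74.]
```

Emit:
servo_tool([
  {"tx": -5, "ty": -20, "tz": -6, "roll": 0},
  {"tx": 0, "ty": -40, "tz": -9, "roll": 0},
  {"tx": 0, "ty": -40, "tz": -9, "roll": 0},
  {"tx": 0, "ty": -40, "tz": -9, "roll": 0},
  {"tx": 0, "ty": -40, "tz": -9, "roll": 0.03},
  {"tx": 0, "ty": -40, "tz": -9, "roll": 0.03},
  {"tx": 0, "ty": -40, "tz": -9, "roll": 0.03},
  {"tx": 0, "ty": -15, "tz": -5, "roll": 0},
  {"tx": 0, "ty": 0, "tz": 0, "roll": 0},
])

```text
time_s: 34.88
ee_pos: [0.4348, -0.4086, 0.2073]
ee_rot: [[0.005, 0.175, 0.985], [0.005, 0.985, -0.175], [-1.0, 0.005, 0.004]]
contact_force: [0.1, 0.7, -0.9]
opening: 0.0113
```

```bash
python3 -c "
from h import *
go([.436,-.418,.033],-10)"
```

```text
tool t [174.2 -10.    2.2] roll -0.002 | pos [ 0.4348 -0.4086  0.2073] ang -10.09 Rx [ 0.005  0.005 -1.   ] F [ 0.1  0.7 -0.9] op 0.0113 t 34.88 j [-50.  13.  13.  90.   0.  50.]
```

Emit:
servo_tool([
  {"tx": 15, "ty": -8, "tz": 2, "roll": 0},
  {"tx": 25, "ty": 0, "tz": 0, "roll": 0},
  {"tx": 30, "ty": 0, "tz": 0, "roll": 0},
  {"tx": 30, "ty": 0, "tz": 0, "roll": 0},
  {"tx": 25, "ty": 0, "tz": 0, "roll": 0},
  {"tx": 20, "ty": 0, "tz": 0, "roll": 0},
  {"tx": 10, "ty": 0, "tz": 0, "roll": 0},
  {"tx": 0, "ty": 0, "tz": 0, "roll": 0},
])

```text
time_s: 35.88
ee_pos: [0.4404, -0.4065, 0.0415]
ee_rot: [[0.003, 0.161, 0.987], [0.011, 0.987, -0.161], [-1.0, 0.012, 0.001]]
contact_force: [0.2, -0.2, -0.7]
opening: 0.0109
```

```bash
python3 -c "
from h import *
go([.436,-.418,.0315],-10)"
```

```text
tool t [  9.9 -12.2  -2.5] roll 0.013 | pos [ 0.4404 -0.4065  0.0415] ang -9.27 Rx [ 0.003  0.011 -1.   ] F [ 0.2 -0.2 -0.7] op 0.0109 t 35.88 j [-49.  17.  -2.  72.   1.  50.]
```

Emit:
servo_tool([
  {"tx": 0, "ty": -12, "tz": -2, "roll": 0},
  {"tx": 4, "ty": 0, "tz": 0, "roll": 0},
  {"tx": 3, "ty": 0, "tz": 0, "roll": 0},
  {"tx": 2, "ty": 0, "tz": 0, "roll": 0},
  {"tx": 0, "ty": 0, "tz": 0, "roll": 0},
])

```text
time_s: 36.5
ee_pos: [0.438, -0.4209, 0.0354]
ee_rot: [[0.007, 0.161, 0.987], [0.006, 0.987, -0.161], [-1.0, 0.007, 0.006]]
contact_force: [0.5, -0.4, -0.6]
opening: 0.0111
```

```bash
python3 -c "
from h import *
go([.436,-.418,.0315],-10)"
```

```text
tool t [ 3.9  2.5 -2.5] roll 0.013 | pos [ 0.438  -0.4209  0.0354] ang -9.27 Rx [ 0.007  0.006 -1.   ] F [ 0.5 -0.4 -0.6] op 0.0111 t 36.5 j [-50.  18.  -1.  71.   1.  49.]
```

Emit:
servo_tool([
  {"tx": 4, "ty": 0, "tz": 0, "roll": 0},
  {"tx": 2, "ty": 0, "tz": 0, "roll": 0},
  {"tx": 0, "ty": 0, "tz": 0, "roll": 0},
])

```text
time_s: 36.88
ee_pos: [0.4385, -0.4213, 0.0321]
ee_rot: [[0.008, 0.161, 0.987], [0.004, 0.987, -0.161], [-1.0, 0.005, 0.007]]
contact_force: [0.3, 0.4, -0.6]
opening: 0.0106
```

```bash
python3 -c "
from h import *
go([.436,-.418,.0315],-10)"
```

```text
tool t [ 0.6  2.9 -3. ] roll 0.013 | pos [ 0.4385 -0.4213  0.0321] ang -9.25 Rx [ 0.008  0.004 -1.   ] F [ 0.3  0.4 -0.6] op 0.0106 t 36.88 j [-50.  18.  -1.  70.   1.  49.]
```

Emit:
servo_tool([
  {"tx": 2, "ty": 0, "tz": 0, "roll": 0},
  {"tx": 0, "ty": 0, "tz": 0, "roll": 0},
])

```text
time_s: 37.12
ee_pos: [0.4387, -0.4215, 0.0319]
ee_rot: [[0.009, 0.161, 0.987], [0.003, 0.987, -0.161], [-1.0, 0.005, 0.008]]
contact_force: [-0.6, 1.4, 0.4]
opening: 0.0108
```

Emit:
servo_tool([
  {"tx": 0, "ty": 0, "tz": 0, "roll": 0},
  {"tx": 0, "ty": 0, "tz": 0, "roll": 0},
  {"tx": 0, "ty": 0, "tz": 0, "roll": 0},
  {"tx": -15, "ty": 0, "tz": 0, "roll": 0},
  {"tx": -30, "ty": 0, "tz": 0, "roll": 0},
  {"tx": -40, "ty": 0, "tz": 0, "roll": 0},
  {"tx": -40, "ty": 0, "tz": 0, "roll": 0},
  {"tx": -40, "ty": -20, "tz": -20, "roll": 0},
  {"tx": 0, "ty": -20, "tz": -20, "roll": 0},
  {"tx": 0, "ty": 0, "tz": 0, "roll": 0},
], fingers=40)

```text
time_s: 38.38
ee_pos: [0.3914, -0.4565, 0.2071]
ee_rot: [[0.013, 0.159, 0.987], [-0.002, 0.987, -0.159], [-1.0, -0.0, 0.013]]
contact_force: [0.6, 0.8, -0.5]
opening: 0.0397
```

Run:
```python
from h import *
go([.4,-.3,.2])
a=grab('top','t9'); b=grab('scene','s9')
A=cv2.resize(a['pixels'][150:330,310:530],(440,360),interpolation=cv2.INTER_CUBIC)
B=cv2.resize(b['pixels'][100:300,200:400],(360,360),interpolation=cv2.INTER_CUBIC)
cv2.imwrite('pics/final.png',np.hstack([A,B]))
```

```text
tool t [  6.8 155.9 -16.5] roll 0.0 | pos [ 0.3914 -0.4565  0.2071] ang -9.15 Rx [ 0.013 -0.002 -1.   ] F [ 0.6  0.8 -0.5] op 0.0397 t 38.38 j [-56.  13.  13.  89.   1.  43.]
```

View pics/final.png

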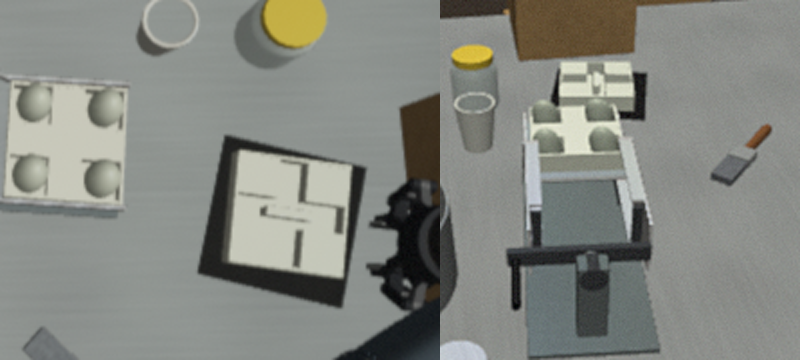

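Four eggs sit in the clean tray on the shelf (tray centre about (66,144) in the left half). The emptied tray lies flat on the mat at (290,215), and the arm is clear. I'll check the numbers before handing in.

Run:
```python
from h import *
f=load('t9')
P=lambda u,v,z: pt(f,310+(u+.5)/2-.5,150+(v+.5)/2-.5,z)
c=np.mean([P(*p,.1085) for p in [(11,82),(128,85),(123,208),(4,203)]],0)+[-.0013,.0015,0]
m=np.mean([P(*p,.038) for p in [(240,150),(354,166),(345,278),(229,263)]],0)+[-.0013,.0015,0]
k=np.mean([P(*p,.004) for p in [(226,136),(366,168),(343,307),(199,272)]],0)+[-.0013,.0015,0]
print('clean in turner mm',inT(c)*1e3,'emptied vs mat mm',(m-k)[:2]*1e3)
if -.19<inT(c)[1]<-.152: print(workorder.sign_off())
```

```text
clean in turner mm [  -6.41998138 -171.68993243  108.5       ] emptied vs mat mm [6.03636875 0.45163246]
the job is handed in; nothing more can be done
None
```

The job is handed in, at about 38 s of the 72 s allowed. I capped the full tray with the clean one and slid the pair home against the fork's stops. I then swung the crank half a turn to its far stop, drew the pair back onto the shelf, and moved the emptied tray to the mat.

**Last checks:**
- **Eggs:** all four are visible seated in the clean tray on the shelf.
- **Clean tray along the slide:** about 172 mm from the fork's middle, inside the 148–195 mm limit.
- **Emptied tray:** it lies back-up on the mat, about 6 mm from the mat's centre (limit 45 mm).
- **Surroundings:** the jar and cup look undisturbed. The bowl, lighter and salt can were not, or not fully, in the last pictures viewed. The arm was clear of everything at hand-in.

**One disagreement:** the clean tray's sideways offset measured −6 mm from the last top picture, against −3 mm from the earlier wrist picture. The rails allow only about ±3 mm, so I read it as an error in my estimate of the turner's position. Both values are inside the 8 mm limit.

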